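# Nest the scanned porcelain cups with their own kind

## Task

Three scanned porcelain cups stand on the sloping scanning stand; two of them have a twin upright in the tray. Nest each of those two upright and fully home in its own twin, round in round and square in square, lowering it gently without letting it fall, and let the twins stay where they stand in the tray. Leave the straight-sided cup, which nests with neither, in its place on the stand, and do not disturb the other things.

Things in the scene. Friction and masses are not known exactly. Their poses are not given: they have to be found in the camera images.
- round_cup: white porcelain round cup, 62 mm tall, on the stand: cone, foot 36 mm across, 50 mm at 36 mm height; then a straight collar 60 mm across up to the rim, mouth 54 mm, wall 3 mm, 0.14 kg. Origin: centre of foot's underside, z out of the mouth. Fully home, the collar's 5 mm underside step sits on the twin's rim, origin 26 mm above the twin's; only the collar shows, so grip the collar's upper part
- square_cup: white porcelain square cup on the stand: side view and sizes as round_cup but square in plan: foot 36 x 36 mm, 50 x 50 at 36 mm height, collar 60 x 60, mouth 54 x 54, 62 mm tall. Origin: centre of foot's underside, z out of the mouth, x and y square to its flat sides. Goes home only with sides parallel to its twin's (any quarter turn), origin 26 mm above the twin's
- straight_cup: the odd one: white porcelain straight-sided round cup on the stand, no collar, thick wall (60 mm across, mouth 40 mm), 46 mm tall, foot 36 mm across spreading to 60 mm at 14 mm height. Nests in neither twin. Origin: centre of the foot's underside, z out of the mouth
- round_base: the twin of round_cup, same sizes, standing upright and loose in the tray; origin: centre of the foot's underside, z up
- square_base: the twin of square_cup, same sizes, standing upright and loose in the tray, turned up to some 20 degrees from the tray's sides; origin: centre of the foot's underside, z up, x and y square to its flat sides
- stand: fixed stand: aluminium board 350 mm (its y) by 110 mm, sloping 28 degrees, low edge to the robot, with a 4 mm lip that keeps the cups from sliding. Three cups in any order, 115 mm apart along its y, axes square to the board: mouths lean 28 degrees towards the stand's -x. Origin: on the table, under the middle place (surface 50 mm up); x away from the robot, z up
- tray: fixed grey plastic tray 270 mm (its x) by 130 mm (its y), rim 16 mm high, floor 5 mm thick; the two base cups stand on its floor 130 mm apart along its x, in either order. Origin: centre of its underside, z up
- vase: bystander: small blue porcelain vase, 92 mm tall, 60 mm across, upright on the table in front of the stand and tray; origin: centre of its underside
- ball_gauge: bystander: dark steel block 90 x 36 x 22 mm with two white 30 mm balls on stems, 62 mm tall, on the table between robot and stand; origin: centre of its underside, x along the block
- caliper: bystander: steel caliper 200 mm long, 12 mm thick, lying on the table to the right; origin: middle of its beam's underside, x along the beam
- tape_roll: bystander: full roll of paper tape 84 mm across, 22 mm high, lying flat on the table on the robot's left; origin: centre of its underside
- dish: bystander: shallow terracotta dish 90 mm across, 21 mm high, beyond the stand and tray; origin: centre of its underside
Mind the look-alikes: they are no part of the job. What is shaped like the round_base but orange is not meant. Leave any pink look-alike of the square_cup alone.

How it is judged:
By the outcome, as a careful person would: the job done as asked, in the order asked, and still so for the second after the job is handed in, with the robot touching nothing.
It also fails if it takes over 61 s, if anything falls off the work surface, if the arm or the gripper's body presses on something with over 40 N, if the wrist force passes 120 N, or if a joint passes its speed limit or range.

## Robot

A 6-joint arm with a two-finger parallel gripper is mounted at the origin on the work surface. World frame = base frame: x ahead of the robot, y to its left, z up, the work surface at z = 0. Lengths are in m, angles in rad, forces in N, time in s.
With the tool pointing down it reaches from about 0.375 to 0.9 m from the base axis. Payload 3.1 kg.
Tool frame: the origin (TCP) lies on the centre line of the jaws, within the pads' length; the fingertips stand 19 mm ahead of it and the grasp point (between the pads) is the TCP; x points along the fingers, z is the direction in which the jaws open and shut, and the axes are right-handed (so a half turn about x gives the same grasp; the last joint's range is limited). The gripper opens to 85 mm and grips with 20 to 120 N. Pads are 22 mm wide; open, the fingers measure 114 mm over their backs; the gripper's body (76 mm by 85 mm) begins 54 mm behind the grasp point. The pads swing forward as they close: fully open they stand 13 mm farther back than shut.
Start: joints at [1.107, 0.527, 1.433, -0, 1.181, -0.178], TCP at [0.176, 0.6, 0.221] pointing down, gripper open.
Joint ranges: [-3.08, 3.08], [-0.75, 2.2], [0.22, 2.44], [-1.43, 4.57], [0, 2.65], [-2.85, 2.85]. Speed limits (rad/s): [2.79, 2.79, 3.14, 3.14, 3.14, 3.14].

## Interface

Orientations are given as a unit quaternion [w, x, y, z].
In Python, from rig import ctrl, viewer gives the robot as it stands. The module is installed in compiled form; this text tells all that it offers.
- The arm moves only by the shell command python3 -m handwheel 'ROWS' [OPENING]. ROWS is JSON, a list of rows, each an object of numbers: "dx", "dy", "dz": the shift along the tool's x, y, z in units of 0.5 m (1.0 is 0.5 m); "spin": the turn about the tool's x in units of pi/2 rad (1.0 is pi/2 rad). In form: [{"dx": .., "dy": .., "dz": .., "spin": ..}, ...]. A call has 1 to 12 rows; each row is the pose to reach, as a shift and turn from the pose commanded when the call began, along the tool's axes at that moment; what a row does not reach only later rows make up. A row lasts 1/12 s, in which the tool goes at most 41.7 mm and 7.16 degrees, less where a joint would pass 70% of its speed; a pose out of reach is approached as far as the arm can. A call with a number of a shift or a turn outside -1 to 1 is refused whole. A call with a gripper value outside its range is refused whole. OPENING is the opening, from -1 (shut) to 1 (fully open), so that 0 is half open, set as the call begins (- or left out, the last holds). The fingers move at their own pace and stop on an object; the grip force is fixed at half the most. Time passes only in rows, so rows that repeat a pose let the fingers close. It gives the time, the measured TCP pose, the force and the opening at its end, in the units of the state.
- ctrl.get_state(): the state, without advancing time (a new reading comes with each control period).
- viewer.get_image(name): name is "scene" or "top"; returns (picture, depth): 400x640x3 uint8, blue, green, red; 400x640 float32, m along the optical axis (not along the pixel's ray), 0 where there is no reading.
- viewer.camera_info(name): a dict with "mtx" (3x3 intrinsics, pixels), "view" (4x4, takes a point from world to camera coordinates). Camera axes: x right, y up, looking along -z (the intrinsics and any distortion apply to the point x, -y, -z); pixel columns grow to the right and rows downward; lengths in m; the calibration is good to about 2 mm. A picture is of the moment at which its call begins. camera_info takes no time and is no camera call.
- ctrl.sign_off(): hands the job in, once; it reports no verdict.
The state is a dict: "t": time; "qpos": joint angles; "qd": joint speeds; "joint_efforts": joint torques, N m; "position": TCP position; "ee_rot": TCP orientation; "force": force on the tool from outside, world axes, zero at the start; "moment": the same for the moment, N m; "opening": finger opening in m.
Only numpy, scipy, OpenCV 4.12 (cv2) and the standard library are available. Lean on these libraries where they do the work, as an engineer would, in place of code of your own. Each camera call takes 0.05 s, during which the arm holds its last target.

## Working session

There is one attempt and no reset: what is moved stays moved. The work goes in short steps, Python scripts to look and compute and a shell command to move; the robot and the scene stay as the last step left them, time stands still between calls to the robot, and variables do not carry over. Pictures are saved under pics/ and viewed, and the job is handed in when it is done.

```bash
mkdir -p pics; ls; python3 - <<'E'
from rig import ctrl, viewer
import cv2, numpy as np
np.set_printoptions(precision=4,suppress=True)
print(ctrl.get_state())
for n in ("scene","top"):
    im,d=viewer.get_image(n); cv2.imwrite(f"pics/{n}0.png",im); np.savez(f"{n}0.npz",im=im,d=d)
    print(n,viewer.camera_info(n))
E
```

```text
pics
{'t': 0.0, 'qpos': array([ 1.1075,  0.5284,  1.4339, -0.    ,  1.1814, -0.1785]), 'qd': array([ 0.0009, -0.0004, -0.0004,  0.0004,  0.0002,  0.0003]), 'joint_efforts': array([  0.0001, -44.2365, -17.802 ,  -0.0004,   0.0087,  -0.    ]), 'position': array([0.1752, 0.5992, 0.2195]), 'ee_rot': array([ 0.5652, -0.4243,  0.5666,  0.4237]), 'force': array([ 0.599 , -0.4449,  0.5901]), 'moment': array([-0.0405, -0.0058,  0.0349]), 'opening': 0.0853493539822259}
scene {'mtx': array([[400.7588,   0.    , 314.5388],
       [  0.    , 400.7588, 200.9278],
       [  0.    ,   0.    ,   1.    ]]), 'view': array([[-0.4626,  0.8864, -0.0154,  0.2702],
       [-0.5447, -0.2705,  0.7938,  0.2311],
       [ 0.6995,  0.3756,  0.608 , -1.4554],
       [ 0.    ,  0.    ,  0.    ,  1.    ]])}
top {'mtx': array([[460.0375,   0.    , 323.7603],
       [  0.    , 460.0375, 195.4017],
       [  0.    ,   0.    ,   1.    ]]), 'view': array([[-0.0603, -0.9982, -0.003 ,  0.0035],
       [ 0.9756, -0.0595,  0.2112, -0.5557],
       [-0.211 ,  0.0098,  0.9774, -1.1708],
       [ 0.    ,  0.    ,  0.    ,  1.    ]])}
```

View pics/scene0.png

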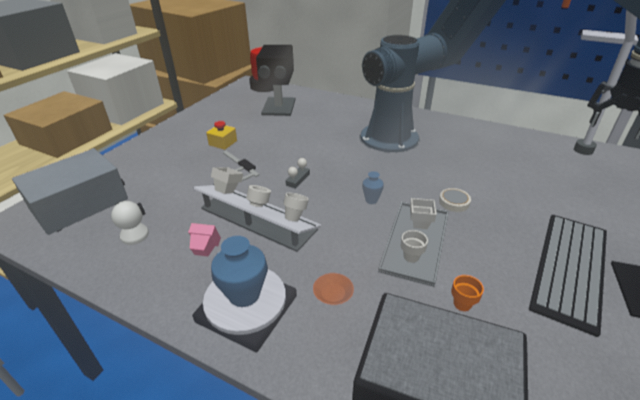

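View pics/top0.png

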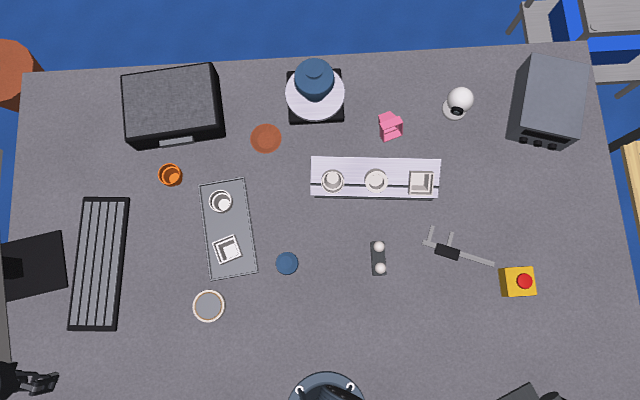

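```bash
python3 - <<'E'
import cv2,numpy as np
s=np.load("scene0.npz")["im"];t=np.load("top0.npz")["im"]
a=cv2.resize(s[160:245,185:325],None,fx=5.6,fy=5.6,interpolation=cv2.INTER_CUBIC)[:480]
cv2.imwrite("pics/cs1.png",a)
a=cv2.resize(t[150:205,305:445],None,fx=5.6,fy=5.6,interpolation=cv2.INTER_CUBIC)
b=cv2.resize(t[175:285,195:260],None,fx=5,fy=5,interpolation=cv2.INTER_CUBIC)
c=cv2.resize(s[185:285,380:450],None,fx=5.5,fy=5.5,interpolation=cv2.INTER_CUBIC)
cv2.imwrite("pics/ct1.png",a)
cv2.imwrite("pics/ct2.png",np.hstack([b,c]))
E
```

```text
(no output)
```

View pics/cs1.png

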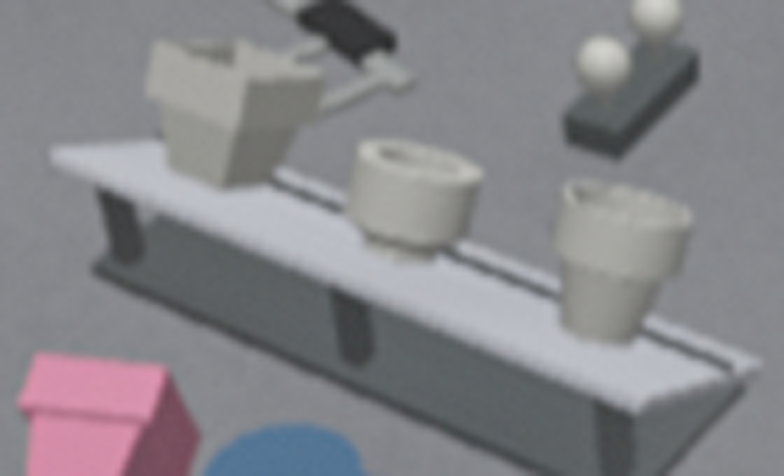

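View pics/ct1.png

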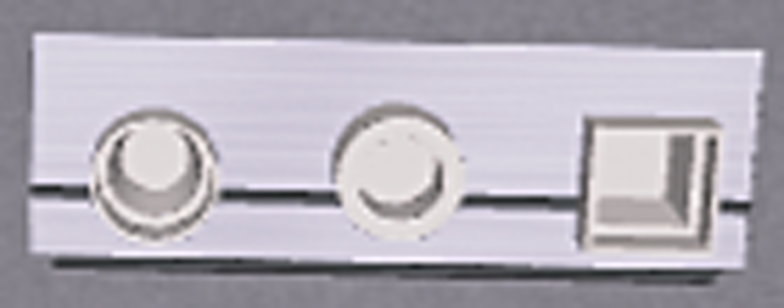

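View pics/ct2.png

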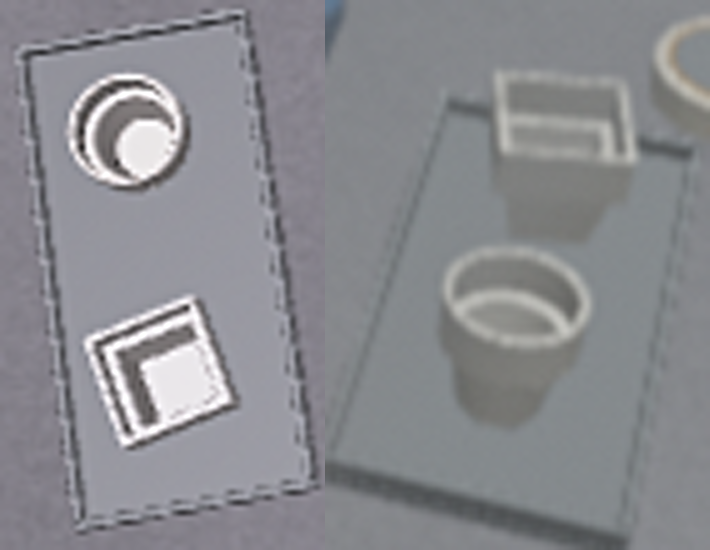

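```bash
cat > h.py <<'E'
import numpy as np, cv2
from rig import ctrl, viewer
np.set_printoptions(precision=4,suppress=True)
def pts(n,d):
    ci=viewer.camera_info(n);K=ci["mtx"];V=ci["view"]
    v,u=np.mgrid[0:d.shape[0],0:d.shape[1]]
    c=np.stack([(u-K[0,2])/K[0,0]*d,-(v-K[1,2])/K[1,1]*d,-d],-1)
    return (c-V[:3,3])@V[:3,:3]
def ray(n,uv,z):
    ci=viewer.camera_info(n);K=ci["mtx"];V=ci["view"]
    uv=np.atleast_2d(np.array(uv,float))
    r=np.stack([(uv[:,0]-K[0,2])/K[0,0],-(uv[:,1]-K[1,2])/K[1,1],-np.ones(len(uv))],-1)@V[:3,:3]
    o=-V[:3,:3].T@V[:3,3]
    s=(z-o[2])/r[:,2]
    return (o+s[:,None]*r)
def proj(n,P):
    ci=viewer.camera_info(n);K=ci["mtx"];V=ci["view"]
    c=np.atleast_2d(P)@V[:3,:3].T+V[:3,3]
    return np.stack([K[0,0]*c[:,0]/-c[:,2]+K[0,2],K[1,1]*-c[:,1]/-c[:,2]+K[1,2]],-1)
E
python3 - <<'E'
from h import *
for n,boxes in (("top",dict(table=(260,200,300,240),tray=(215,220,240,232),rb=(205,187,236,216),sb=(210,232,248,268),rc=(318,166,350,196),st=(360,166,392,196),sc=(405,166,438,198),board=(345,160,362,175))),("scene",dict(table=(330,220,370,240),tray=(400,268,420,275),rb=(398,228,430,264),sb=(408,196,440,226)))):
    z=np.load(n+"0.npz");im=z["im"];P=pts(n,z["d"]);hsv=cv2.cvtColor(im,cv2.COLOR_BGR2HSV)
    for k,(a,b,c,d) in boxes.items():
        p=P[b:d,a:c].reshape(-1,3)
        print(n,k,"zpct",np.percentile(p[:,2],[2,25,50,75,98]))
        if k in("rb","sb"):
            q=p[(p[:,2]>.060)&(p[:,2]<.075)]
            print("  rim n",len(q),"mean",q.mean(0),"minmax",q.min(0),q.max(0))
            if k=="rb":
                cc,r=cv2.minEnclosingCircle((q[:,:2]*1000).astype(np.float32)); print("  circ",cc,r)
            r=cv2.minAreaRect((q[:,:2]*1000).astype(np.float32)); print("  rect",r)
z=np.load("top0.npz");P=pts("top",z["d"])
p=P[156:200,308:443].reshape(-1,3)
# board plane: ransac-like
import numpy as np
b=P[159:168,315:436].reshape(-1,3); m=b.mean(0); w=np.linalg.svd(b-m)[2]
n=w[2]*np.sign(w[2][2]); print("board c",m,"n",n,"tilt",np.degrees(np.arccos(n[2])),"yaw",np.degrees(np.arctan2(-n[1],-n[0])))
for k,(a,b_,c,d) in dict(rc=(316,164,352,198),st=(358,164,394,198),sc=(403,164,440,200)).items():
    q=P[b_:d,a:c].reshape(-1,3); h=(q-m)@n
    H=46 if k=="st" else 62
    s=q[abs(h*1000-H)<6]; print(k,len(s),"h",np.median((s-m)@n)*1000)
    xd=np.cross([0,1,0],n);xd/=np.linalg.norm(xd);yd=np.cross(n,xd)
    uv=np.stack([s@xd,s@yd],-1)*1000
    print("  rect",cv2.minAreaRect(uv.astype(np.float32)),"circ",cv2.minEnclosingCircle(uv.astype(np.float32)))
    cc=(uv.max(0)+uv.min(0))/2/1000
    c3=xd*cc[0]+yd*cc[1]+n*(m@n+H/1000); print("  mouth centre",c3,"foot",c3-n*H/1000)
E
```

```text
top table zpct [-0.0036 -0.0001  0.0015  0.0032  0.0069]
top tray zpct [0.0017 0.0046 0.0064 0.0082 0.0125]
top rb zpct [0.0017 0.0059 0.0108 0.0441 0.0701]
  rim n 104 mean [0.5578 0.2467 0.0668] minmax [0.5269 0.2166 0.0601] [0.5853 0.2751 0.0741]
  circ (557.06982421875, 246.29345703125) 30.64582061767578
  rect ((556.0758056640625, 245.83506774902344), (58.440216064453125, 58.526611328125), 0.3506593704223633)
top sb zpct [0.002  0.0061 0.0094 0.0407 0.0701]
  rim n 147 mean [0.4278 0.2317 0.0672] minmax [0.3915 0.1936 0.0601] [0.465  0.2673 0.0743]
  rect ((427.143310546875, 231.53164672851562), (60.51008224487305, 60.93611145019531), 18.750789642333984)
top rc zpct [0.0257 0.0471 0.0597 0.075  0.117 ]
top st zpct [0.0275 0.0473 0.063  0.0817 0.1053]
top sc zpct [0.0268 0.054  0.0653 0.0845 0.1192]
top board zpct [0.0541 0.0593 0.0645 0.0691 0.0746]
scene table zpct [-0.0017  0.0003  0.0012  0.002   0.0037]
scene tray zpct [0.0041 0.0054 0.0065 0.0078 0.0185]
scene rb zpct [0.004  0.0065 0.0308 0.0541 0.0688]
  rim n 187 mean [0.5596 0.2494 0.0655] minmax [0.5279 0.2197 0.06  ] [0.5879 0.2783 0.071 ]
  circ (558.7840576171875, 247.84645080566406) 30.913061141967773
  rect ((558.3436889648438, 249.23687744140625), (58.484596252441406, 59.555816650390625), 82.1160659790039)
scene sb zpct [-0.0004  0.0068  0.0437  0.0575  0.0691]
  rim n 197 mean [0.4299 0.2335 0.0654] minmax [0.3907 0.1966 0.0601] [0.4671 0.2696 0.0709]
  rect ((427.53497314453125, 232.9517822265625), (65.77932739257812, 60.09436798095703), 18.378992080688477)
board c [ 0.6307 -0.1715  0.0791] n [ 0.9586 -0.0589  0.2785] tilt 73.83064523637915 yaw 176.48561008236663
rc 0 h nan
  rect ((0.0, 0.0), (0.0, 0.0), 0.0) circ ((0.0, 0.0), 0.0)
  return _methods._mean(a, axis=axis, dtype=dtype,
  ret = ret.dtype.type(ret / rcount)
Traceback (most recent call last):
ValueError: zero-size array to reduction operation maximum which has no identity
```

```bash
python3 - <<'E'
from h import *
z=np.load("top0.npz");P=pts("top",z["d"])
b=np.vstack([P[160:183,a:c].reshape(-1,3) for a,c in((312,316),(353,359),(396,403),(437,439))]+[P[160:164,316:430].reshape(-1,3)])
for _ in range(4):
    A=np.c_[b[:,:2],np.ones(len(b))];k=np.linalg.lstsq(A,b[:,2],rcond=None)[0];r=b[:,2]-A@k
    b=b[abs(r)<2*r.std()]
n=np.array([-k[0],-k[1],1]);n/=np.linalg.norm(n);print(len(b),"n",n,"tilt",np.degrees(np.arccos(n[2])),"yaw",np.degrees(np.arctan2(-n[1],-n[0])),r.std())
# stand yaw via mask of board outline at top view: use points in z>0.02
mm=((P[...,2]>.03)); mm[:150]=0;mm[205:]=0;mm[:,:300]=0;mm[:,450:]=0
q=P[mm][:,:2]*1000; print("rect xy",cv2.minAreaRect(q.astype(np.float32)))
m=b.mean(0)
for k_,(a,b_,c,d) in dict(rc=(316,164,352,198),st=(358,164,394,198),sc=(403,164,440,200)).items():
    q=P[b_:d,a:c].reshape(-1,3); h=(q-m)@n
    H=46 if k_=="st" else 62
    s=q[abs(h*1000-H)<5]
    xd=np.cross([0,1,0],n);xd/=np.linalg.norm(xd);yd=np.cross(n,xd)
    uv=np.stack([s@xd,s@yd],-1)*1000
    print(k_,len(s),"h",np.median((s-m)@n)*1000,"rect",cv2.minAreaRect(uv.astype(np.float32)),"circ",cv2.minEnclosingCircle(uv.astype(np.float32)))
    cc=(uv.max(0)+uv.min(0))/2/1000
    c3=xd*cc[0]+yd*cc[1]+n*(m@n+H/1000); print("  mouth centre",c3,"foot",c3-n*H/1000, "+57:",c3-n*.005)
E
```

```text
796 n [-0.4557  0.0415  0.8891] tilt 27.234207690146004 yaw -5.200990358038765 0.0022061500552784086
rect xy ((469.5282897949219, -161.77293395996094), (350.2713317871094, 367.09710693359375), 86.0936050415039)
rc 98 h 61.412533219004516 rect ((563.0077514648438, -45.96288299560547), (57.05242919921875, 59.149330139160156), 87.35308837890625) circ ((562.7988891601562, -46.09672164916992), 30.36410140991211)
  mouth centre [ 0.5784 -0.053   0.1062] foot [ 0.6066 -0.0556  0.051 ] +57: [ 0.5807 -0.0532  0.1017]
st 222 h 45.59799592020905 rect ((554.8795166015625, -161.02183532714844), (57.92414855957031, 57.71161651611328), 88.23184967041016) circ ((554.7459106445312, -160.10580444335938), 30.252246856689453)
  mouth centre [ 0.5762 -0.1685  0.0924] foot [ 0.5971 -0.1704  0.0515] +57: [ 0.5785 -0.1687  0.088 ]
sc 130 h 60.93203612035553 rect ((546.8945922851562, -275.1405944824219), (60.49576187133789, 61.1652946472168), 85.19586181640625) circ ((546.9384155273438, -274.59942626953125), 41.505226135253906)
  mouth centre [ 0.5596 -0.2821  0.1073] foot [ 0.5879 -0.2847  0.0521] +57: [ 0.5619 -0.2823  0.1028]
```

```bash
cat >> h.py <<'E'
from scipy.spatial.transform import Rotation as Ro
def go(target,jaw=None,pos=None):
    """print shift in tool axes/units; jaw = world angle (deg) of tool z"""
    s=ctrl.get_state();q=s["ee_rot"];R=Ro.from_quat([q[1],q[2],q[3],q[0]]).as_matrix()
    p=s["position"] if pos is None else np.array(pos)
    d=R.T@(np.array(target)-p)/0.5
    a=np.degrees(np.arctan2(R[1,2],R[0,2]))
    sp=0 if jaw is None else -(((jaw-a+90)%180)-90)/90
    print("t",round(s["t"],2),"pos",s["position"],"jawdeg",round(a,2),"F",s["force"],"open",round(s["opening"],4),"q6",round(s["qpos"][5],2))
    print("   dx %.4f dy %.4f dz %.4f spin %.4f"%(*d,sp))
E
python3 - <<'E'
from h import *
go([.38,.27,.221],85.3,[.176,.6,.221]); go([.5807,-.0532,.2],85.3,[.176,.6,.221])
E
```

```text
t 0.1 pos [0.1753 0.5992 0.2196] jawdeg 73.68 F [-0.2655 -0.4025  0.4898] open 0.0851 q6 -0.18
   dx 0.0008 dy -0.5770 dz -0.5188 spin -0.1291
t 0.1 pos [0.1753 0.5992 0.2196] jawdeg 73.68 F [-0.2655 -0.4025  0.4898] open 0.0851 q6 -0.18
   dx 0.0436 dy -1.1439 dz -1.0263 spin -0.1291
```

```bash
python3 -m handwheel '[{"dy":-0.577,"dz":-0.519,"spin":-0.129},{"dy":-0.577,"dz":-0.519,"spin":-0.129},{"dy":-0.577,"dz":-0.519,"spin":-0.129},{"dy":-0.577,"dz":-0.519,"spin":-0.129},{"dy":-0.577,"dz":-0.519,"spin":-0.129},{"dy":-0.577,"dz":-0.519,"spin":-0.129},{"dy":-0.577,"dz":-0.519,"spin":-0.129},{"dy":-0.577,"dz":-0.519,"spin":-0.129},{"dy":-0.577,"dz":-0.519,"spin":-0.129},{"dy":-0.577,"dz":-0.519,"spin":-0.129}]' 1
python3 - <<'E'
from h import *
go([.5807,-.0532,.2],85.3)
E
```

```text
t 0.1 pos [0.1753 0.5992 0.2196] jawdeg 73.68 F [-0.2655 -0.4025  0.4898] open 0.0851 q6 -0.18
   dx 0.0408 dy -1.1448 dz -1.0244 spin -0.1291schema error: expected keys dx, dy, dz, spin
```

```bash
python3 -m handwheel '[{"dx":0,"dy":-0.577,"dz":-0.519,"spin":-0.129},{"dx":0,"dy":-0.577,"dz":-0.519,"spin":-0.129},{"dx":0,"dy":-0.577,"dz":-0.519,"spin":-0.129},{"dx":0,"dy":-0.577,"dz":-0.519,"spin":-0.129},{"dx":0,"dy":-0.577,"dz":-0.519,"spin":-0.129},{"dx":0,"dy":-0.577,"dz":-0.519,"spin":-0.129},{"dx":0,"dy":-0.577,"dz":-0.519,"spin":-0.129},{"dx":0,"dy":-0.577,"dz":-0.519,"spin":-0.129},{"dx":0,"dy":-0.577,"dz":-0.519,"spin":-0.129},{"dx":0,"dy":-0.577,"dz":-0.519,"spin":-0.129}]' 1
python3 - <<'E'
from h import *
go([.5807,-.0532,.2],85.3)
E
```

```text
t: 0.93
position: [0.3819, 0.2658, 0.2204]
ee_rot: [0.521, -0.479, 0.521, 0.477]
force: [-0.4, 1.2, 0.4]
opening: 0.085
t 0.93 pos [0.3819 0.2658 0.2204] jawdeg 85.07 F [-0.3717  1.2482  0.3687] open 0.085 q6 -1.12
   dx 0.0423 dy -0.4509 dz -0.6014 spin -0.0026
```

```bash
python3 -m handwheel '[{"dx":0.04,"dy":-0.453,"dz":-0.605,"spin":-0.003},{"dx":0.04,"dy":-0.453,"dz":-0.605,"spin":-0.003},{"dx":0.04,"dy":-0.453,"dz":-0.605,"spin":-0.003},{"dx":0.04,"dy":-0.453,"dz":-0.605,"spin":-0.003},{"dx":0.04,"dy":-0.453,"dz":-0.605,"spin":-0.003},{"dx":0.04,"dy":-0.453,"dz":-0.605,"spin":-0.003},{"dx":0.04,"dy":-0.453,"dz":-0.605,"spin":-0.003},{"dx":0.04,"dy":-0.453,"dz":-0.605,"spin":-0.003},{"dx":0.04,"dy":-0.453,"dz":-0.605,"spin":-0.003},{"dx":0.04,"dy":-0.453,"dz":-0.605,"spin":-0.003},{"dx":0.04,"dy":-0.453,"dz":-0.605,"spin":-0.003},{"dx":0.04,"dy":-0.453,"dz":-0.605,"spin":-0.003}]'
python3 - <<'E'
from h import *
go([.5807,-.0532,.102],85.3)
for n in("top","scene"):
    im,d=viewer.get_image(n); np.savez(n+"1.npz",im=im,d=d)
    c=im[120:250,260:450] if n=="top" else im[100:250,180:380]
    cv2.imwrite(f"pics/{n}1.png",cv2.resize(c,None,fx=4,fy=4,interpolation=cv2.INTER_CUBIC)[:600])
go([.5807,-.0532,.102],85.3)
print(proj("top",[.5807,-.0532,.2]))
E
```

```text
t: 1.93
position: [0.5795, -0.0502, 0.1998]
ee_rot: [0.519, -0.479, 0.52, 0.481]
force: [0.3, 0.7, 0.0]
opening: 0.0851
t 1.93 pos [ 0.5795 -0.0502  0.1998] jawdeg 85.5 F [0.344  0.6553 0.0399] open 0.0851 q6 -1.77
   dx 0.1955 dy -0.0034 dz -0.0061 spin 0.0023
t 2.03 pos [ 0.5791 -0.0489  0.2002] jawdeg 85.63 F [ 0.5864  0.6663 -0.2653] open 0.0851 q6 -1.77
   dx 0.1963 dy -0.0042 dz -0.0085 spin 0.0037
[[332.5457 171.8371]]
```

View pics/top1.png

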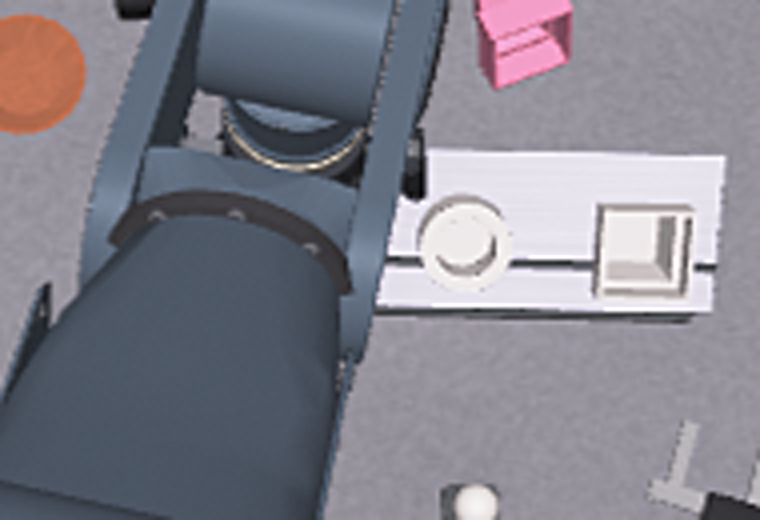

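View pics/scene1.png

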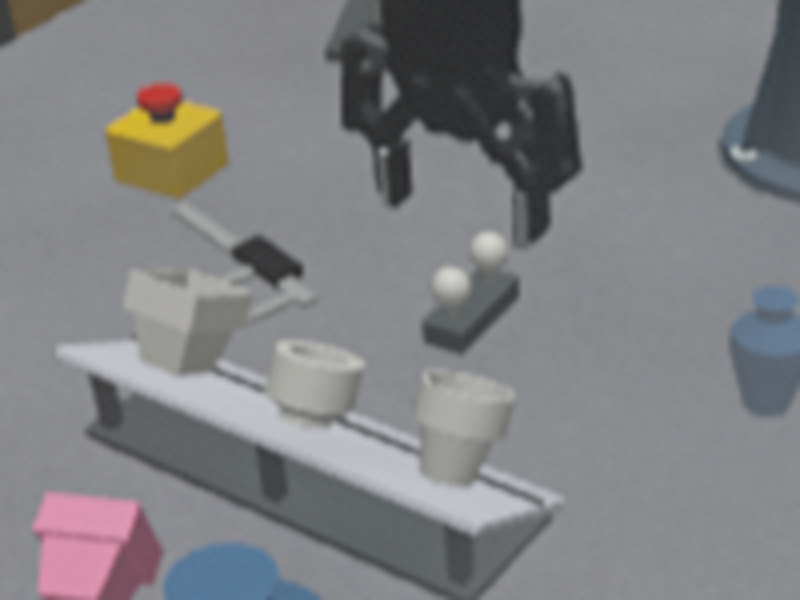

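```bash
python3 -m handwheel '[{"dx":0.08,"dy":-0.004,"dz":-0.006,"spin":0.003},{"dx":0.15,"dy":-0.004,"dz":-0.006,"spin":0.003},{"dx":0.196,"dy":-0.004,"dz":-0.006,"spin":0.003},{"dx":0.196,"dy":-0.004,"dz":-0.006,"spin":0.003}]'
python3 - <<'E'
from h import *
go([.5807,-.0532,.102],85.3)
n="scene";im,d=viewer.get_image(n); cv2.imwrite(f"pics/{n}2.png",cv2.resize(im[100:250,180:380],None,fx=4,fy=4,interpolation=cv2.INTER_CUBIC))
E
```

```text
t: 2.37
position: [0.5775, -0.0507, 0.0981]
ee_rot: [0.518, -0.476, 0.522, 0.483]
force: [-1.2, 0.3, -0.8]
opening: 0.0855
t 2.37 pos [ 0.5775 -0.0507  0.0981] jawdeg 85.41 F [-1.171   0.2964 -0.7895] open 0.0855 q6 -1.77
   dx -0.0078 dy -0.0068 dz -0.0044 spin 0.0012
```

View pics/scene2.png

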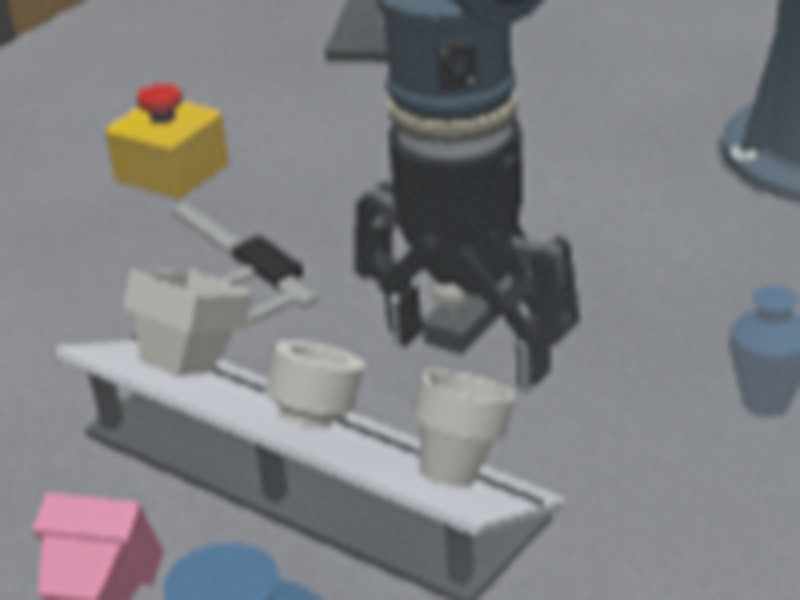

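```bash
python3 - <<'E'
from h import *
j=np.array([.082,.997,0])
c=np.array([.5775,-.0507,.098])
for k in(-1,1):
  for dz in (0,-.019): 
    p=proj("scene",c+k*.0425*j+[0,0,dz])[0]; print(k,dz,p,(p-[180,100])*4)
print(proj("scene",[[.5784,-.053,.1062],[.6066,-.0556,.051]]), (proj("scene",[[.5784,-.053,.1062],[.6066,-.0556,.051]])-[180,100])*4)
go([.5807,-.0532,.102],85.3)
n="scene";im,d=viewer.get_image(n);np.savez("scene3.npz",im=im,d=d);P=pts(n,d)
for u,v in((281,182),(313,190),(282,184),(312,194),(297,200)): print(u,v,P[v,u])
E
```

```text
-1 0 [283.6418 192.6098] [414.5671 370.4391]
-1 -0.019 [284.0973 198.5092] [416.3892 394.0368]
1 0 [311.5279 203.0907] [526.1118 412.3629]
1 -0.019 [311.6793 209.0852] [526.7172 436.3408]
[[296.2223 195.0951]
 [290.7963 218.1324]] [[464.8893 380.3803]
 [443.1854 472.5295]]
t 2.42 pos [ 0.5795 -0.0513  0.1006] jawdeg 85.41 F [ 0.3732 -0.3306  0.6188] open 0.0855 q6 -1.77
   dx -0.0029 dy -0.0028 dz -0.0035 spin 0.0012
281 182 [ 0.5787 -0.0954  0.1333]
313 190 [0.5908 0.002  0.1477]
282 184 [ 0.5762 -0.0946  0.1259]
312 194 [ 0.5893 -0.0018  0.1336]
297 200 [ 0.6051 -0.0352  0.115 ]
```

```bash
python3 - <<'E'
from h import *
z=np.load("scene3.npz");im=z["im"];P=pts("scene",z["d"])
cv2.imwrite("pics/s3.png",cv2.resize(im[140:240,230:340],None,fx=6,fy=6,interpolation=cv2.INTER_CUBIC))
# dark points of gripper near jaw
m=(im.max(2)<75)&(P[...,2]>.06)&(P[...,2]<.25)&(abs(P[...,0]-.58)<.08)&(abs(P[...,1]+.05)<.1)
q=P[m];print(len(q),np.percentile(q[:,2],[0,1,3,5,10]))
v,u=np.nonzero(m)
for lo in(1,3):
  k=q[:,2]<np.percentile(q[:,2],lo);print(np.c_[u[k],v[k],q[k]][:12])
go([0,0,0])
E
```

```text
1113 [0.1258 0.1336 0.1419 0.1496 0.1683]
[[284.     180.       0.5658  -0.0945   0.1318]
 [283.     181.       0.5697  -0.0952   0.1308]
 [284.     181.       0.5659  -0.0947   0.1287]
 [281.     182.       0.5787  -0.0954   0.1333]
 [282.     182.       0.5747  -0.0951   0.1309]
 [283.     182.       0.5719  -0.094    0.1295]
 [281.     183.       0.5801  -0.0947   0.1314]
 [282.     183.       0.5746  -0.0954   0.1277]
 [279.     184.       0.5872  -0.0961   0.1324]
 [280.     184.       0.5869  -0.0933   0.133 ]
 [281.     184.       0.5772  -0.0969   0.1258]
 [312.     194.       0.5893  -0.0018   0.1336]]
[[283.     178.       0.5699  -0.0944   0.1404]
 [282.     179.       0.5736  -0.0951   0.1394]
 [283.     179.       0.5706  -0.0941   0.1379]
 [281.     180.       0.5796  -0.0943   0.1403]
 [282.     180.       0.5757  -0.094    0.138 ]
 [283.     180.       0.5695  -0.0951   0.1338]
 [284.     180.       0.5658  -0.0945   0.1318]
 [280.     181.       0.5853  -0.0937   0.141 ]
 [281.     181.       0.5778  -0.0958   0.1357]
 [282.     181.       0.5757  -0.0942   0.1349]
 [283.     181.       0.5697  -0.0952   0.1308]
 [284.     181.       0.5659  -0.0947   0.1287]]
t 2.47 pos [ 0.5814 -0.0521  0.1025] jawdeg 85.4 F [0.4221 0.8184 0.4749] open 0.0853 q6 -1.77
   dx 0.2071 dy 1.1671 dz 0.0104 spin 0.0000
```

View pics/s3.png

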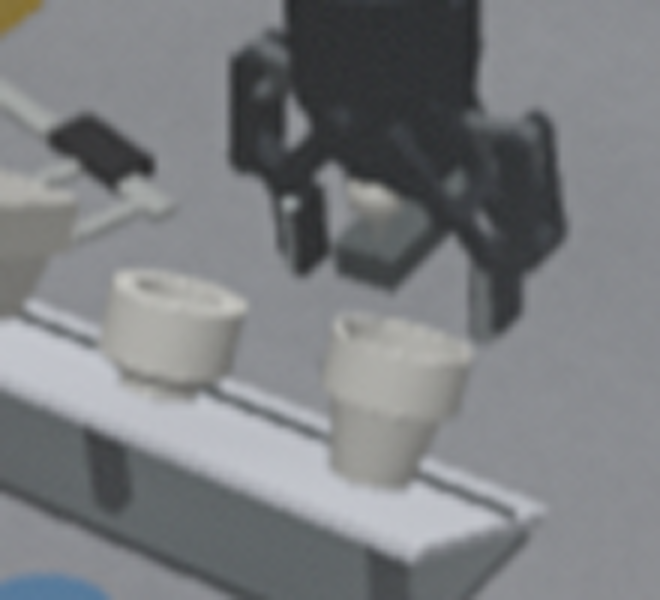

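```bash
python3 - <<'E'
from h import *
im,d=viewer.get_image("scene");np.savez("scene4.npz",im=im,d=d)
for k in(1,3,4):
    z=np.load(f"scene{k}.npz");im=z["im"];P=pts("scene",z["d"])
    m=(im.max(2)<75)&(P[...,2]>.06)&(P[...,2]<.25)&(abs(P[...,0]-.58)<.08)&(abs(P[...,1]+.05)<.1)
    print(k,np.sort(P[m][:,2])[:6])
go([0,0,0])
E
```

```text
1 [0.2267 0.2269 0.2276 0.2281 0.2297 0.23  ]
3 [0.1258 0.1277 0.1287 0.1295 0.1308 0.1309]
4 [0.1295 0.13   0.1309 0.131  0.1318 0.1318]
t 2.52 pos [ 0.5827 -0.0526  0.1037] jawdeg 85.38 F [ 0.3216 -0.1516  1.0118] open 0.0851 q6 -1.77
   dx 0.2057 dy 1.1705 dz 0.0111 spin 0.0000
```

```bash
python3 -m handwheel '[{"dx":0.03,"dy":0,"dz":0,"spin":0},{"dx":0.05,"dy":0,"dz":0,"spin":0},{"dx":0.05,"dy":0,"dz":0,"spin":0},{"dx":0.05,"dy":0,"dz":0,"spin":0}]'
cat >> h.py <<'E'
def tips(name):
    im,d=viewer.get_image("scene");np.savez(name+".npz",im=im,d=d);P=pts("scene",d)
    s=ctrl.get_state();p=s["position"]
    m=(im.max(2)<75)&(P[...,2]>.02)&(P[...,2]<.25)&(abs(P[...,0]-p[0])<.05)&(abs(P[...,1]-p[1])<.09)
    q=P[m]
    for k in(-1,1):
        a=q[(q[:,1]-p[1])*k>0]; a=a[np.argsort(a[:,2])[:8]]; print("tip",k,a.mean(0),a[0])
    return im
def crop(im,box,f,name):
    a,b,c,d=box;cv2.imwrite(f"pics/{name}.png",cv2.resize(im[b:d,a:c],None,fx=f,fy=f,interpolation=cv2.INTER_CUBIC))
E
python3 - <<'E'
from h import *
im=tips("s5"); crop(im,(230,140,340,240),6,"s5"); go([0,0,0])
E
```

```text
t: 2.85
position: [0.5824, -0.0534, 0.0783]
ee_rot: [0.52, -0.479, 0.52, 0.479]
force: [-0.4, 0.1, 0.2]
opening: 0.0853
tip -1 [ 0.5808 -0.0972  0.1074] [ 0.5785 -0.0978  0.1045]
tip 1 [ 0.592  -0.0005  0.1155] [ 0.5934 -0.0029  0.1119]
t 2.9 pos [ 0.5827 -0.0535  0.0785] jawdeg 85.3 F [ 0.1797 -0.4894 -0.5327] open 0.0852 q6 -1.77
   dx 0.1553 dy 1.1705 dz 0.0113 spin 0.0000
```

View pics/s5.png

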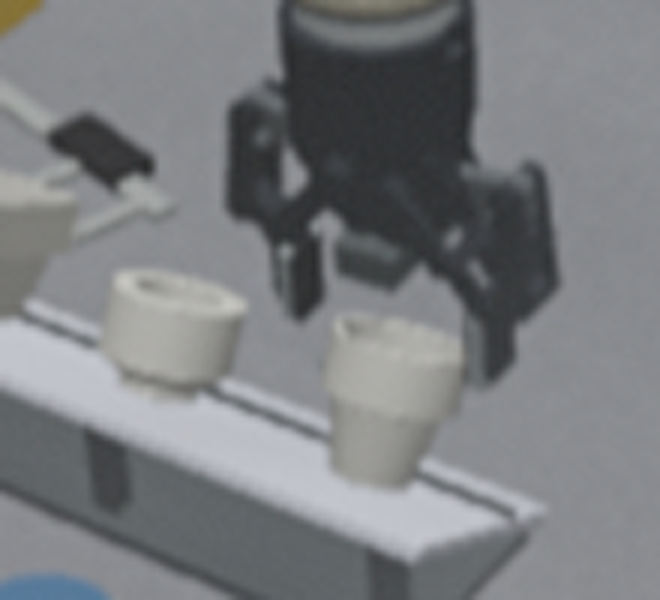

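```bash
python3 -m handwheel '[{"dx":0,"dy":0,"dz":0,"spin":0},{"dx":0,"dy":0,"dz":0,"spin":0},{"dx":0,"dy":0,"dz":0,"spin":0},{"dx":0,"dy":0,"dz":0,"spin":0},{"dx":0,"dy":0,"dz":0,"spin":0},{"dx":0,"dy":0,"dz":0,"spin":0}]' -1
python3 - <<'E'
from h import *
im=tips("s6"); crop(im,(230,140,340,240),6,"s6"); go([0,0,0])
E
```

```text
t: 3.4
position: [0.5823, -0.0535, 0.079]
ee_rot: [0.52, -0.479, 0.52, 0.479]
force: [-2.5, 1.4, 6.4]
opening: 0.0587
tip -1 [ 0.5842 -0.084   0.1084] [ 0.5906 -0.0845  0.1043]
tip 1 [ 0.59   -0.0127  0.11  ] [ 0.5918 -0.0122  0.1076]
t 3.45 pos [ 0.5823 -0.0535  0.079 ] jawdeg 85.29 F [-2.5659  1.095   7.4946] open 0.0585 q6 -1.77
   dx 0.1572 dy 1.1695 dz 0.0111 spin 0.0000
```

View pics/s6.png

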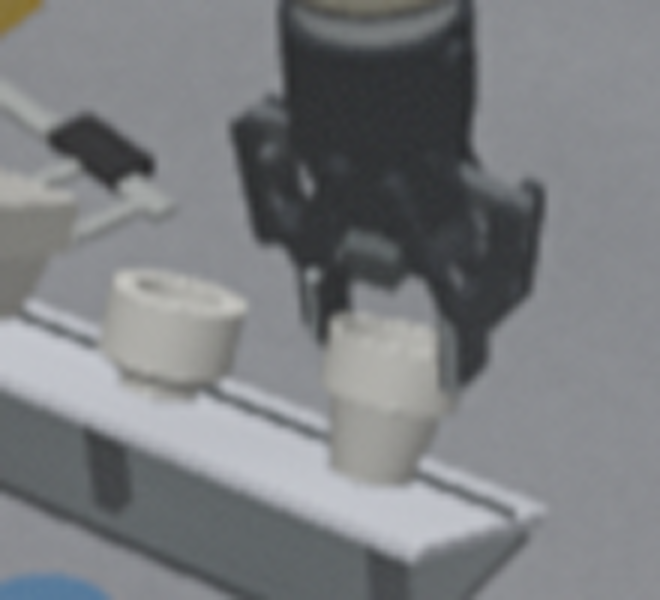

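```bash
python3 -m handwheel '[{"dx":-0.03,"dy":0,"dz":0,"spin":0},{"dx":-0.08,"dy":0,"dz":0,"spin":0},{"dx":-0.13,"dy":0,"dz":0,"spin":0},{"dx":-0.16,"dy":0,"dz":0,"spin":0},{"dx":-0.16,"dy":0,"dz":0,"spin":0}]'
python3 - <<'E'
from h import *
im=tips("s7"); crop(im,(230,120,340,220),6,"s7"); go([0,0,0])
E
```

```text
t: 3.87
position: [0.5847, -0.0542, 0.1612]
ee_rot: [0.522, -0.481, 0.519, 0.477]
force: [0.9, 0.4, -0.6]
opening: 0.0589
tip -1 [ 0.586  -0.0848  0.1897] [ 0.5901 -0.0874  0.1838]
tip 1 [ 0.5913 -0.0144  0.1866] [ 0.5836 -0.0144  0.1841]
t 3.92 pos [ 0.5834 -0.0539  0.1593] jawdeg 85.29 F [ 0.3483 -0.6374 -2.0082] open 0.0583 q6 -1.77
   dx 0.3135 dy 1.1730 dz 0.0119 spin 0.0000
```

View pics/s7.png

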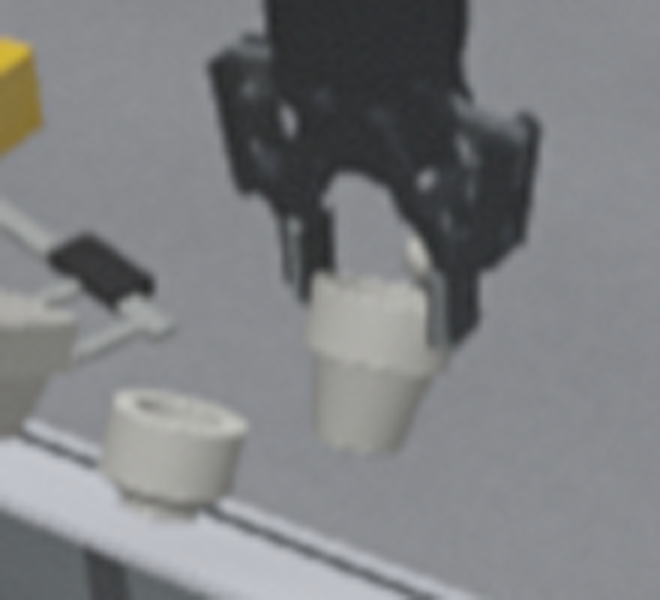

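```bash
python3 - <<'E'
from h import *
P=pts("top",np.load("top0.npz")["d"])
print("vase",P[263,287],"freespot",P[215,285],"stand left corners",P[158,312],P[195,311],"tray right",P[182,243],P[270,256],"tape",P[305,222],"ball",P[258,378])
go([.51,.09,.10],85.3)
E
```

```text
vase [0.3793 0.073  0.0937] freespot [ 0.5188  0.0803 -0.0014] stand left corners [ 0.6564 -0.0047  0.0737] [0.5648 0.0044 0.0284] tray right [0.6152 0.1913 0.0196] [0.3711 0.1624 0.0185] tape [0.2855 0.2533 0.0235] ball [ 0.383  -0.1653  0.0209]
t 3.92 pos [ 0.5834 -0.0539  0.1593] jawdeg 85.29 F [ 0.3483 -0.6374 -2.0082] open 0.0583 q6 -1.77
   dx 0.1175 dy 0.1704 dz 0.2748 spin -0.0001
```

```bash
python3 -m handwheel '[{"dx":0,"dy":0.06,"dz":0.08,"spin":0},{"dx":0.05,"dy":0.12,"dz":0.16,"spin":0},{"dx":0.1,"dy":0.16,"dz":0.24,"spin":0},{"dx":0.15,"dy":0.17,"dz":0.275,"spin":0},{"dx":0.2,"dy":0.17,"dz":0.275,"spin":0},{"dx":0.22,"dy":0.17,"dz":0.275,"spin":0},{"dx":0.22,"dy":0.17,"dz":0.275,"spin":0},{"dx":0.22,"dy":0.17,"dz":0.275,"spin":0}]'
python3 - <<'E'
from h import *
im=tips("s8"); crop(im,(270,130,400,230),6,"s8"); go([0,0,0])
E
```

```text
t: 4.58
position: [0.5089, 0.09, 0.0468]
ee_rot: [0.52, -0.479, 0.521, 0.479]
force: [0.2, 1.0, 0.0]
opening: 0.0582
tip -1 [0.5166 0.0356 0.1158] [0.5131 0.0404 0.1127]
tip 1 [0.5468 0.0926 0.1991] [0.5485 0.0947 0.1925]
t 4.63 pos [0.5101 0.0896 0.0478] jawdeg 85.24 F [ 0.0104 -0.1502 -0.8066] open 0.0585 q6 -1.53
   dx 0.0941 dy 1.0020 dz -0.2632 spin 0.0000
```

View pics/s8.png

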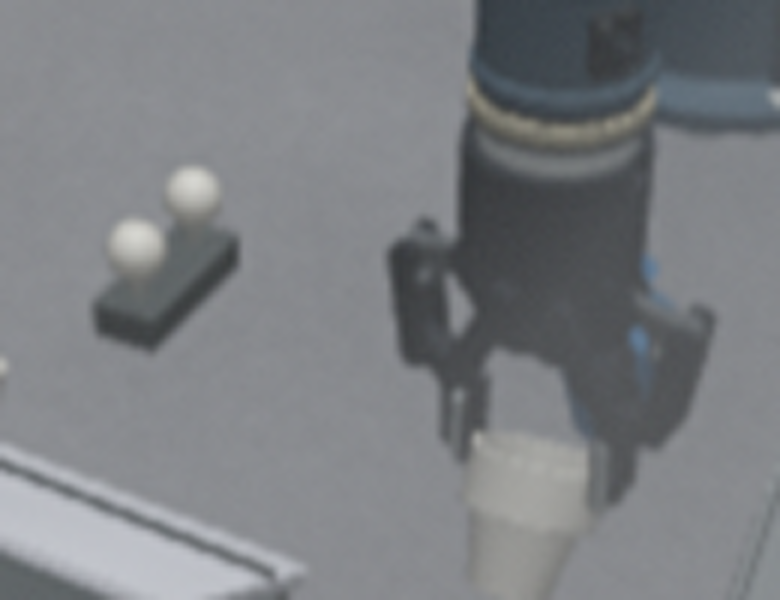

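```bash
python3 -m handwheel '[{"dx":0.01,"dy":0,"dz":0,"spin":0},{"dx":0.018,"dy":0,"dz":0,"spin":0},{"dx":0.022,"dy":0,"dz":0,"spin":0},{"dx":0.026,"dy":0,"dz":0,"spin":0},{"dx":0.026,"dy":0,"dz":0,"spin":0}]'
```

```text
t: 5.05
position: [0.5091, 0.0898, 0.0366]
ee_rot: [0.52, -0.479, 0.52, 0.478]
force: [-3.4, -0.6, 13.1]
opening: 0.0583
```

```bash
python3 -m handwheel '[{"dx":0.002,"dy":-0.006,"dz":0,"spin":0},{"dx":0.004,"dy":-0.012,"dz":0,"spin":0},{"dx":0.004,"dy":-0.018,"dz":0,"spin":0},{"dx":0.004,"dy":-0.024,"dz":0,"spin":0}]'
python3 - <<'E'
from h import *
im=tips("s9"); crop(im,(300,150,400,250),6,"s9"); go([0,0,0])
E
```

```text
t: 5.38
position: [0.5205, 0.0887, 0.0373]
ee_rot: [0.52, -0.48, 0.52, 0.479]
force: [-7.1, -0.2, 29.8]
opening: 0.0584
tip -1 [0.5254 0.033  0.1078] [0.526  0.0354 0.1039]
tip 1 [0.5575 0.0923 0.1985] [0.5581 0.0914 0.189 ]
t 5.43 pos [0.522  0.0886 0.0374] jawdeg 85.31 F [-4.8047 -1.8865 31.6709] open 0.0586 q6 -1.53
   dx 0.0711 dy 1.0263 dz -0.2618 spin 0.0000
```

View pics/s9.png

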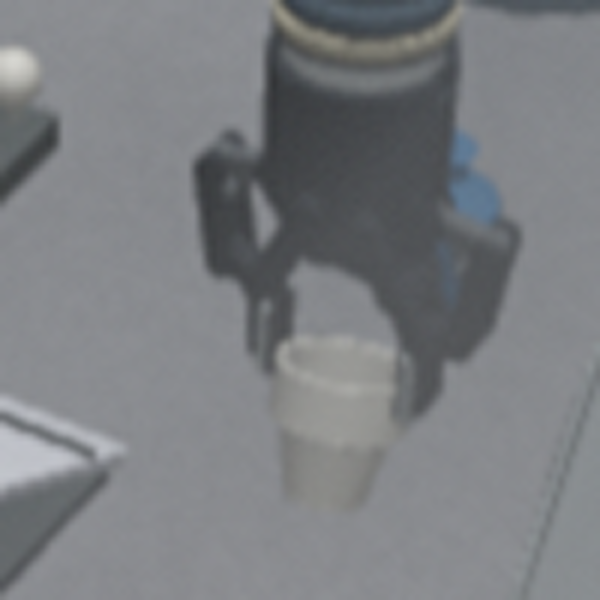

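```bash
python3 -m handwheel '[{"dx":0,"dy":-0.006,"dz":0,"spin":0},{"dx":0,"dy":-0.012,"dz":0,"spin":0},{"dx":0,"dy":-0.018,"dz":0,"spin":0},{"dx":0,"dy":-0.024,"dz":0,"spin":0},{"dx":0,"dy":-0.026,"dz":0,"spin":0}]'
python3 - <<'E'
from h import *
im=tips("s10"); crop(im,(300,150,400,250),6,"s10"); go([0,0,0])
E
```

```text
t: 5.85
position: [0.5356, 0.0877, 0.0358]
ee_rot: [0.521, -0.48, 0.519, 0.478]
force: [-2.6, -0.8, 17.6]
opening: 0.0588
tip -1 [0.5415 0.0337 0.1067] [0.5422 0.032  0.1011]
tip 1 [0.5715 0.0907 0.1973] [0.5733 0.088  0.1918]
t 5.9 pos [0.5358 0.0877 0.0357] jawdeg 85.27 F [-2.3191 -0.8861 18.1145] open 0.0583 q6 -1.53
   dx 0.0666 dy 1.0537 dz -0.2632 spin 0.0000
```

View pics/s10.png

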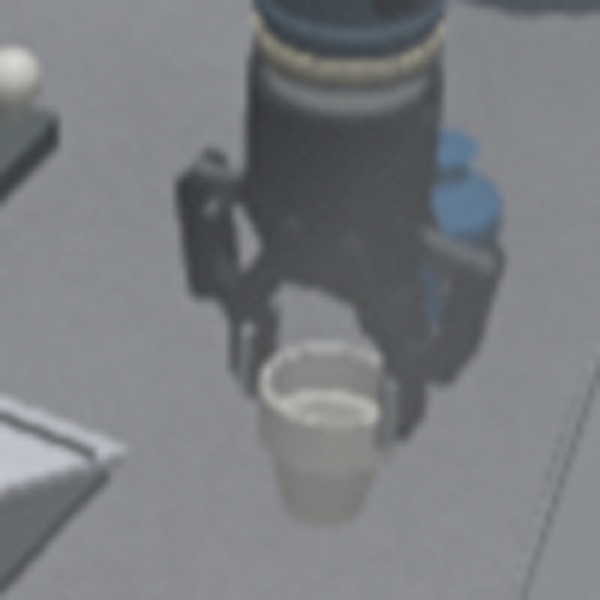

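```bash
python3 - <<'E'
from h import *
z=np.load("s10.npz");P=pts("scene",z["d"]);im=z["im"]
for v in range(205,238): print(v,im[v,353],P[v,353],P[v,350])
E
```

```text
205 [138 134 132] [0.427  0.0415 0.0015] [0.4315 0.0342 0.002 ]
206 [146 143 141] [0.4299 0.0428 0.0003] [0.4343 0.0354 0.0009]
207 [163 163 162] [0.5085 0.0736 0.0632] [0.5078 0.065  0.0597]
208 [157 159 158] [0.5069 0.0731 0.0586] [0.5135 0.0674 0.0613]
209 [139 142 141] [0.5087 0.0739 0.0569] [0.5122 0.067  0.0569]
210 [134 136 136] [0.5057 0.0729 0.051 ] [0.511  0.0667 0.0526]
211 [135 137 136] [0.5086 0.0742 0.0502] [0.5121 0.0673 0.0502]
212 [134 137 137] [0.507  0.0737 0.0455] [0.5145 0.0683 0.049 ]
213 [132 134 134] [0.5061 0.0736 0.0415] [0.513  0.0679 0.0445]
214 [139 141 141] [0.5071 0.0741 0.039 ] [0.5131 0.0681 0.0412]
215 [165 168 168] [0.5121 0.0762 0.04  ] [0.5143 0.0687 0.039 ]
216 [166 169 169] [0.5132 0.0768 0.0378] [0.5184 0.0705 0.0392]
217 [151 153 153] [0.5123 0.0766 0.0336] [0.5202 0.0713 0.0375]
218 [150 152 153] [0.514  0.0774 0.0318] [0.5215 0.072  0.0354]
219 [158 162 162] [0.5556 0.0936 0.0657] [0.5613 0.088  0.0679]
220 [151 154 154] [0.5582 0.0948 0.0649] [0.5613 0.0881 0.0648]
221 [136 139 139] [0.5593 0.0954 0.0627] [0.5588 0.0872 0.0592]
222 [132 134
[... 311 characters left out ...]
 [135 136 136] [0.5609 0.0969 0.0449] [0.5616 0.0892 0.0425]
228 [131 133 133] [0.5605 0.0969 0.0412] [0.5572 0.0876 0.035 ]
229 [128 129 129] [0.5545 0.0947 0.0324] [0.5564 0.0874 0.031 ]
230 [125 127 126] [0.5549 0.095  0.0294] [0.5558 0.0873 0.027 ]
231 [124 126 125] [0.5532 0.0945 0.0245] [0.5538 0.0866 0.0219]
232 [125 127 126] [0.5546 0.0952 0.0225] [0.5553 0.0873 0.0199]
233 [124 127 127] [0.5549 0.0955 0.0194] [0.5539 0.0869 0.0152]
234 [125 127 127] [0.5531 0.0949 0.0143] [0.554  0.0871 0.0119]
235 [123 126 125] [0.5535 0.0953 0.0114] [0.5532 0.0869 0.0077]
236 [124 126 126] [0.5549 0.096  0.0093] [0.5541 0.0874 0.0052]
237 [133 132 131] [0.5537 0.0957 0.0048] [0.5541 0.0876 0.0017]
```

```bash
python3 -m handwheel '[{"dx":0.003,"dy":-0.004,"dz":0,"spin":0},{"dx":0.006,"dy":-0.008,"dz":0,"spin":0},{"dx":0.008,"dy":-0.008,"dz":0,"spin":0},{"dx":0.008,"dy":-0.008,"dz":0,"spin":0}]'
cat >> h.py <<'E'
def tilt(name,off=(.0,.0)):
    """collar front face & rim check from scene depth near the gripper"""
    z=np.load(name+".npz");P=pts("scene",z["d"]);im=z["im"].astype(int)
    p=ctrl.get_state()["position"]
    m=(im.min(2)>100)&(np.hypot(P[...,0]-p[0],P[...,1]-p[1])<.05)&(P[...,2]>.005)&(im.max(2)-im.min(2)<25)
    q=P[m]; print("n",len(q),"zmax",np.sort(q[:,2])[-5:])
    return m,P
E
python3 - <<'E'
from h import *
im=tips("s11"); crop(im,(300,150,400,250),6,"s11"); go([0,0,0])
P=pts("scene",np.load("s11.npz")["d"])
for u in (350,353): print(P[206:222,u][:,[0,2]].T,"\n",P[222:230,u].T)
E
```

```text
t: 6.23
position: [0.5413, 0.0878, 0.0341]
ee_rot: [0.522, -0.481, 0.518, 0.477]
force: [-2.7, 1.3, 31.0]
opening: 0.0585
tip -1 [0.546  0.0328 0.1052] [0.5464 0.0367 0.1024]
tip 1 [0.577  0.0903 0.1972] [0.5763 0.0894 0.1914]
t 6.28 pos [0.5413 0.0878 0.0341] jawdeg 85.29 F [-3.7063  1.8826 30.9589] open 0.0585 q6 -1.53
   dx 0.0584 dy 1.0652 dz -0.2639 spin 0.0000
[[0.4333 0.4411 0.5143 0.5164 0.5164 0.5201 0.5186 0.5161 0.5164 0.5205
  0.5181 0.5197 0.5208 0.524  0.5205 0.5633]
 [0.     0.0031 0.0619 0.0605 0.0573 0.0572 0.0526 0.0472 0.0441 0.0445
  0.039  0.0371 0.0347 0.0343 0.0277 0.0634]] 
 [[0.5627 0.5674 0.5657 0.5655 0.5656 0.5662 0.5651 0.5661]
 [0.0889 0.0909 0.0904 0.0904 0.0906 0.091  0.0907 0.0912]
 [0.0596 0.0607 0.0559 0.0526 0.0494 0.0467 0.0425 0.0402]]
[[0.4312 0.4386 0.5139 0.51   0.512  0.5109 0.5132 0.5127 0.5121 0.5107
  0.5148 0.5145 0.5153 0.5175 0.5196 0.5179]
 [0.0014 0.0041 0.0645 0.058  0.0564 0.0522 0.0509 0.0472 0.0434 0.0388
  0.0392 0.0355 0.0329 0.0316 0.0301 0.0252]] 
 [[0.5658 0.563  0.564  0.564  0.5653 0.564  0.5624 0.5638]
 [0.098  0.0971 0.0976 0.0978 0.0984 0.0981 0.0976 0.0983]
 [0.0654 0.0597 0.0575 0.0543 0.0523 0.0478 0.0431 0.0411]]
```

```bash
cat >> h.py <<'E'
from scipy.optimize import least_squares
def cupxy(P,im,c0,zlo,zhi,R=.030,rad=.045):
    m=(im.min(2)>95)&(np.ptp(im.astype(int),axis=2)<30)&(np.hypot(P[...,0]-c0[0],P[...,1]-c0[1])<rad)&(P[...,2]>zlo)&(P[...,2]<zhi)
    q=P[m][:,:2]; r=np.hypot(*(q-np.array(c0[:2])).T); 
    # outer facing-camera wall points: fit circle of known R, robust
    cam=np.array([.937,.35]) ; cam/=np.linalg.norm(cam)
    f=q[((q-np.array(c0[:2]))@cam>.012)]
    s=least_squares(lambda c:np.hypot(f[:,0]-c[0],f[:,1]-c[1])-R,c0[:2],loss="soft_l1",f_scale=.001)
    return s.x,len(f),np.sqrt(np.mean(s.fun**2))
E
python3 - <<'E'
from h import *
z=np.load("s11.npz");P=pts("scene",z["d"]);print(cupxy(P,z["im"],[.541,.088],.042,.058))
z=np.load("scene0.npz");P=pts("scene",z["d"]);print("twin",cupxy(P,z["im"],[.558,.247],.047,.063))
v=viewer.camera_info("scene")["view"];print("cam",-v[:3,:3].T@v[:3,3])
E
```

```text
(array([0.5354, 0.0881]), 96, np.float64(0.0018988014341196483))
twin (array([0.5565, 0.2482]), 114, np.float64(0.0009572904061168019))
cam [1.2689 0.3696 0.7056]
```

```bash
python3 - <<'E'
from h import *
go([.560,.2475,.128],85.3)
E
```

```text
t 6.28 pos [0.5413 0.0878 0.0341] jawdeg 85.29 F [-3.7063  1.8826 30.9589] open 0.0585 q6 -1.53
   dx -0.1877 dy -0.0127 dz 0.3215 spin -0.0001
```

```bash
python3 -m handwheel '[{"dx":-0.04,"dy":0,"dz":0,"spin":0},{"dx":-0.1,"dy":0,"dz":0,"spin":0},{"dx":-0.16,"dy":0,"dz":0.03,"spin":0},{"dx":-0.188,"dy":-0.006,"dz":0.1,"spin":0},{"dx":-0.188,"dy":-0.01,"dz":0.18,"spin":0},{"dx":-0.188,"dy":-0.013,"dz":0.25,"spin":0},{"dx":-0.188,"dy":-0.013,"dz":0.3,"spin":0},{"dx":-0.188,"dy":-0.013,"dz":0.32,"spin":0},{"dx":-0.188,"dy":-0.013,"dz":0.32,"spin":0},{"dx":-0.188,"dy":-0.013,"dz":0.32,"spin":0}]'
python3 - <<'E'
from h import *
go([.560,.2475,.128],85.3)
im=tips("s12"); crop(im,(360,150,480,280),5,"s12"); go([.560,.2475,.128],85.3)
P=pts("scene",np.load("s12.npz")["d"])
p=ctrl.get_state()["position"]; zf=p[2]-.0341
print("foot z",zf,"cup",cupxy(P,im,p,zf+.042,zf+.058),"twin",cupxy(P,im,[.557,.2475],.047,.063))
E
```

```text
t: 7.12
position: [0.5569, 0.2465, 0.1224]
ee_rot: [0.52, -0.479, 0.52, 0.479]
force: [0.5, 0.6, -1.1]
opening: 0.0585
t 7.12 pos [0.5569 0.2465 0.1224] jawdeg 85.34 F [ 0.4807  0.574  -1.0589] open 0.0585 q6 -1.26
   dx -0.0112 dy -0.0060 dz 0.0024 spin 0.0005
tip -1 [0.5609 0.2222 0.173 ] [0.5634 0.2161 0.1466]
tip 1 [0.5663 0.2855 0.152 ] [0.5666 0.2835 0.148 ]
t 7.17 pos [0.5569 0.2458 0.1223] jawdeg 85.27 F [-0.3387 -0.2037 -1.19  ] open 0.0587 q6 -1.26
   dx -0.0114 dy -0.0059 dz 0.0039 spin -0.0003
foot z 0.08821520909990718 cup (array([0.5519, 0.2469]), 136, np.float64(0.0016631729340859033)) twin (array([0.5568, 0.2484]), 120, np.float64(0.0010037982181718363))
```

View pics/s12.png

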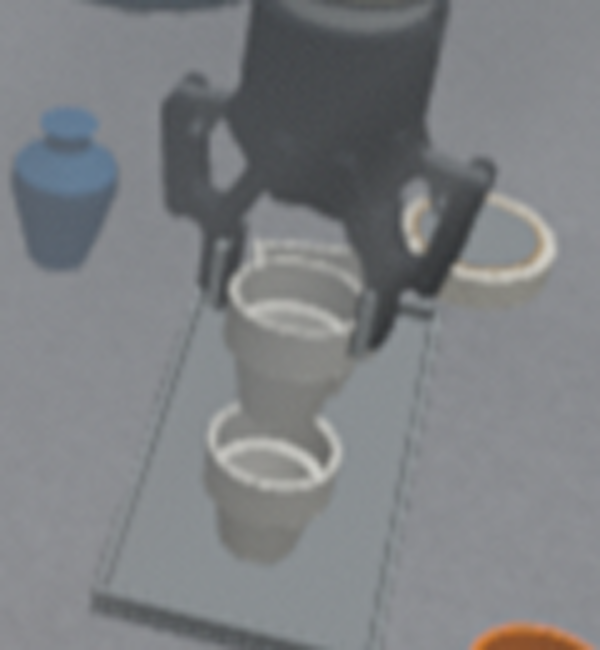

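```bash
python3 - <<'E'
from h import *
v=np.array([.937,.15]);
def foot(uv,z):
    p=ray("scene",uv,z)[0]; h=np.array([1.2689,.3696])-p[:2]; h/=np.linalg.norm(h); return p[:2]-h*.018
print("twin",foot([413,262.4],.005),"cup",foot([416,235],.088))
z=np.load("s12.npz");P=pts("scene",z["d"]);im=z["im"]
for u in(412,416,420):
  for v in range(198,248,1):
    if (v<205 or 212<v<228 or v>234): print(u,v,P[v,u].round(3),im[v,u,0],end=" | ")
  print()
E
```

```text
twin [0.5543 0.2557] cup [0.5509 0.2502]
412 198 [0.408 0.199 0.066] 162 | 412 199 [0.411 0.2   0.066] 168 | 412 200 [0.412 0.2   0.063] 164 | 412 201 [0.411 0.201 0.059] 169 | 412 202 [0.534 0.225 0.149] 168 | 412 203 [0.535 0.226 0.147] 152 | 412 204 [0.534 0.226 0.143] 134 | 412 213 [0.577 0.238 0.153] 166 | 412 214 [0.579 0.238 0.152] 159 | 412 215 [0.58  0.239 0.149] 138 | 412 216 [0.581 0.239 0.148] 125 | 412 217 [0.581 0.24  0.146] 124 | 412 218 [0.582 0.24  0.143] 125 | 412 219 [0.58  0.24  0.139] 125 | 412 220 [0.579 0.24  0.135] 124 | 412 221 [0.584 0.242 0.137] 125 | 412 222 [0.58  0.241 0.131] 126 | 412 223 [0.581 0.242 0.129] 126 | 412 224 [0.578 0.242 0.124] 124 | 412 225 [0.578 0.242 0.121] 122 | 412 226 [0.576 0.242 0.116] 121 | 412 227 [0.575 0.242 0.113] 121 | 412 235 [0.533 0.238 0.053] 124 | 412 236 [0.534 0.238 0.05 ] 129 | 412 237 [0.532 0.239 0.046] 151 | 412 238 [0.534 0.239 0.044] 180 | 412 239 [0.537 0.24  0.044] 171 | 412 240 [0.535 0.24  0.04 ] 147 | 412 241 [0.535 0.241 0.036] 144 | 412 242 [0.54  0.242 0.037] 144 | 412 243 [0.537 0.242 0.031] 145 | 412 2
[... 1812 characters left out ...]
9 0.257 0.142] 132 | 420 221 [0.58  0.258 0.14 ] 131 | 420 222 [0.58  0.258 0.137] 131 | 420 223 [0.582 0.259 0.136] 131 | 420 224 [0.58  0.259 0.132] 131 | 420 225 [0.579 0.259 0.129] 133 | 420 226 [0.574 0.259 0.122] 130 | 420 227 [0.572 0.259 0.117] 123 | 420 235 [0.528 0.256 0.056] 120 | 420 236 [0.529 0.256 0.054] 118 | 420 237 [0.532 0.257 0.053] 117 | 420 238 [0.533 0.258 0.051] 115 | 420 239 [0.532 0.258 0.047] 132 | 420 240 [0.531 0.258 0.043] 173 | 420 241 [0.537 0.26  0.046] 190 | 420 242 [0.539 0.26  0.044] 174 | 420 243 [0.54  0.261 0.042] 142 | 420 244 [0.54  0.261 0.04 ] 123 | 420 245 [0.543 0.262 0.039] 141 | 420 246 [0.578 0.268 0.068] 173 | 420 247 [0.582 0.269 0.068] 167 |
```

```bash
python3 - <<'E'
from h import *
go([.5617,.2471,.0773],85.3)
E
```

```text
t 7.17 pos [0.5569 0.2458 0.1223] jawdeg 85.27 F [-0.3387 -0.2037 -1.19  ] open 0.0587 q6 -1.26
   dx 0.0900 dy -0.0095 dz 0.0035 spin -0.0003
```

```bash
python3 -m handwheel '[{"dx":0,"dy":-0.01,"dz":0.003,"spin":0},{"dx":0.02,"dy":-0.01,"dz":0.003,"spin":0},{"dx":0.04,"dy":-0.01,"dz":0.003,"spin":0},{"dx":0.06,"dy":-0.01,"dz":0.003,"spin":0},{"dx":0.075,"dy":-0.01,"dz":0.003,"spin":0},{"dx":0.085,"dy":-0.01,"dz":0.003,"spin":0},{"dx":0.085,"dy":-0.01,"dz":0.003,"spin":0}]'
python3 - <<'E'
from h import *
im=tips("s13"); crop(im,(360,150,480,280),5,"s13"); go([.5617,.2471,.0653],85.3)
P=pts("scene",np.load("s13.npz")["d"])
p=ctrl.get_state()["position"]; zf=p[2]-.0341
print("foot z",zf,"cup",cupxy(P,im,p,zf+.042,zf+.058),"twin",cupxy(P,im,[.557,.2475],.047,.063))
E
```

```text
t: 7.75
position: [0.5611, 0.2476, 0.078]
ee_rot: [0.519, -0.478, 0.521, 0.48]
force: [0.2, 0.4, -0.2]
opening: 0.0581
tip -1 [0.5627 0.2151 0.1203] [0.5621 0.2174 0.1141]
tip 1 [0.5703 0.2863 0.1073] [0.5703 0.2849 0.1053]
t 7.8 pos [0.5617 0.2479 0.0788] jawdeg 85.29 F [-0.0028  0.1605 -1.7107] open 0.0581 q6 -1.25
   dx 0.0271 dy -0.0002 dz -0.0015 spin -0.0001
foot z 0.04474035549177879 cup (array([0.556, 0.248]), 131, np.float64(0.0016998311818063666)) twin (array([0.5567, 0.2484]), 120, np.float64(0.0016515327530775502))
```

View pics/s13.png

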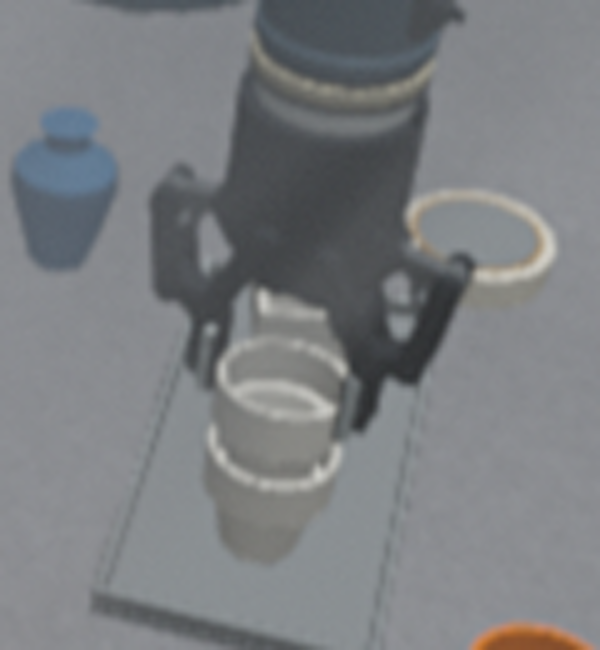

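```bash
python3 -m handwheel '[{"dx":0.006,"dy":-0.001,"dz":0,"spin":0},{"dx":0.012,"dy":-0.001,"dz":0,"spin":0},{"dx":0.017,"dy":-0.001,"dz":0,"spin":0},{"dx":0.02,"dy":-0.001,"dz":0,"spin":0},{"dx":0.022,"dy":-0.001,"dz":0,"spin":0},{"dx":0.022,"dy":-0.001,"dz":0,"spin":0}]'
python3 -m handwheel '[{"dx":0.002,"dy":0,"dz":0,"spin":0},{"dx":0.004,"dy":0,"dz":0,"spin":0},{"dx":0.004,"dy":0,"dz":0,"spin":0}]'
```

```text
t: 8.3
position: [0.5653, 0.2487, 0.0721]
ee_rot: [0.522, -0.48, 0.518, 0.478]
force: [-1.1, -0.7, 11.3]
opening: 0.0585
t: 8.55
position: [0.5661, 0.2489, 0.0719]
ee_rot: [0.523, -0.481, 0.517, 0.478]
force: [-2.1, -1.0, 19.8]
opening: 0.0588
```

```bash
python3 - <<'E'
from h import *
im=tips("s14"); crop(im,(380,190,450,270),8,"s14"); go([.5617,.2471,.0653],85.3)
P=pts("scene",np.load("s14.npz")["d"])
p=ctrl.get_state()["position"]; zf=p[2]-.0341
print("foot z",zf,"cup",cupxy(P,im,p,zf+.042,zf+.058),"twin",cupxy(P,im,[.557,.2475],.047,.063))
for u in(410,414,418): print(u,[tuple(x.round(3)[[0,2]]) for x in P[212:262:1,u]])
E
```

```text
tip -1 [0.5677 0.2153 0.1198] [0.5685 0.2195 0.1138]
tip 1 [0.5755 0.2872 0.1012] [0.5741 0.2872 0.0974]
t 8.6 pos [0.5661 0.2489 0.0719] jawdeg 85.31 F [-2.7719 -0.8063 19.5067] open 0.0585 q6 -1.25
   dx 0.0131 dy 0.0085 dz -0.0044 spin 0.0001
foot z 0.03777205904582908 cup (array([0.5613, 0.249 ]), 133, np.float64(0.001755154211008385)) twin (array([0.5619, 0.2487]), 134, np.float64(0.002274505071808471))
410 [(np.float64(0.444), np.float64(0.048)), (np.float64(0.444), np.float64(0.045)), (np.float64(0.447), np.float64(0.044)), (np.float64(0.449), np.float64(0.042)), (np.float64(0.454), np.float64(0.043)), (np.float64(0.41), np.float64(0.004)), (np.float64(0.416), np.float64(0.006)), (np.float64(0.422), np.float64(0.008)), (np.float64(0.422), np.float64(0.004)), (np.float64(0.54), np.float64(0.099)), (np.float64(0.542), np.float64(0.097)), (np.float64(0.541), np.float64(0.094)), (np.float64(0.541), np.float64(0.091)), (np.float64(0.542), np.float64(0.088)), (np.float64(0.539), np.float64(0.084)), (np.float64(0.543), np.float64(0.083)), (np.float64(0.541), np.float64(0.079)), (np.f
[... 4596 characters left out ...]
), np.float64(0.082)), (np.float64(0.586), np.float64(0.077)), (np.float64(0.582), np.float64(0.069)), (np.float64(0.579), np.float64(0.065)), (np.float64(0.582), np.float64(0.064)), (np.float64(0.588), np.float64(0.067)), (np.float64(0.587), np.float64(0.063)), (np.float64(0.587), np.float64(0.059)), (np.float64(0.584), np.float64(0.054)), (np.float64(0.584), np.float64(0.051)), (np.float64(0.584), np.float64(0.048)), (np.float64(0.584), np.float64(0.045)), (np.float64(0.573), np.float64(0.031)), (np.float64(0.57), np.float64(0.025)), (np.float64(0.567), np.float64(0.019)), (np.float64(0.557), np.float64(0.007)), (np.float64(0.56), np.float64(0.006)), (np.float64(0.563), np.float64(0.006))]
```

View pics/s14.png

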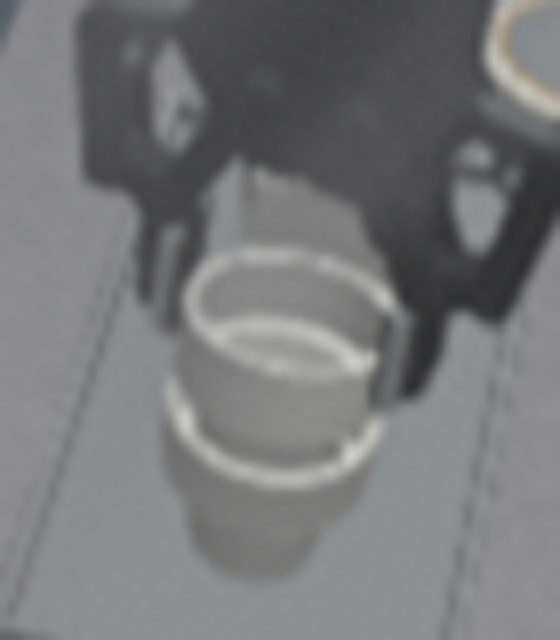

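```bash
python3 -m handwheel '[{"dx":-0.01,"dy":0,"dz":0,"spin":0},{"dx":-0.03,"dy":0,"dz":0,"spin":0},{"dx":-0.06,"dy":0,"dz":0,"spin":0},{"dx":-0.09,"dy":0,"dz":0,"spin":0},{"dx":-0.11,"dy":0,"dz":0,"spin":0},{"dx":-0.11,"dy":0,"dz":0,"spin":0}]'
cat >> h.py <<'E'
def axis(P,im,c0,zf,hlo,hhi,sq=False):
    """fit cup axis: centre at foot + slopes, from camera-facing outer surface (round)"""
    R=lambda h: np.where(h>.036,.030,.018+.007*h/.036)
    h=P[...,2]-zf
    m=(im.min(2)>95)&(np.ptp(im.astype(int),axis=2)<30)&(np.hypot(P[...,0]-c0[0],P[...,1]-c0[1])<.045)&(h>hlo)&(h<hhi)&(abs(h-.036)>.004)
    q=P[m];h=h[m];cam=np.array([1.2689-c0[0],.3696-c0[1]]);cam/=np.linalg.norm(cam)
    k=((q[:,:2]-np.array(c0[:2]))@cam)>.008; q=q[k];h=h[k]
    f=lambda s:np.hypot(q[:,0]-s[0]-s[2]*(h-.03),q[:,1]-s[1]-s[3]*(h-.03))-R(h)
    s=least_squares(f,[c0[0],c0[1],0,0],loss="soft_l1",f_scale=.001)
    print("axis@30mm",s.x[:2],"lean deg x,y",np.degrees(s.x[2:]),"n",len(q),"rms",np.sqrt(np.mean(f(s.x)**2)), "foot",s.x[:2]-.03*s.x[2:])
    return s.x
E
python3 - <<'E'
from h import *
for n in("scene0",):
    z=np.load(n+".npz");P=pts("scene",z["d"]);print("twin0");axis(P,z["im"],[.557,.248],.005,.01,.06)
for i in range(2):
    im=tips("s15"); P=pts("scene",np.load("s15.npz")["d"]);p=ctrl.get_state()["position"]
    print("twin");axis(P,im,[.561,.248],.005,.01,.06); print("cup");axis(P,im,p,p[2]-.0341,.01,.06)
z=np.load("s11.npz");P=pts("scene",z["d"]);print("cup on table");axis(P,z["im"],[.537,.088],.0,.01,.06)
crop(im,(380,180,450,270),7,"s15"); go([0,0,0])
E
```

```text
t: 9.1
position: [0.5644, 0.2485, 0.1244]
ee_rot: [0.522, -0.48, 0.519, 0.478]
force: [-0.0, 0.5, -1.5]
opening: 0.0582
twin0
axis@30mm [0.5564 0.2484] lean deg x,y [ 0.4193 -0.1897] n 244 rms 0.0009284023028768707 foot [0.5562 0.2485]
tip -1 [0.5658 0.2186 0.1604] [0.57   0.2183 0.1464]
tip 1 [0.5733 0.2872 0.1523] [0.5726 0.2851 0.1475]
twin
axis@30mm [0.5567 0.2485] lean deg x,y [ 0.3919 -0.3793] n 231 rms 0.0010065804182602359 foot [0.5565 0.2487]
cup
axis@30mm [0.5604 0.2487] lean deg x,y [-3.2593 -0.0872] n 305 rms 0.0013551703907829205 foot [0.5621 0.2487]
tip -1 [0.5647 0.2184 0.1588] [0.569  0.218  0.1456]
tip 1 [0.5736 0.2867 0.1524] [0.5714 0.285  0.1466]
twin
axis@30mm [0.5566 0.2484] lean deg x,y [ 0.1363 -0.0467] n 232 rms 0.0009298630963230387 foot [0.5565 0.2485]
cup
axis@30mm [0.5597 0.2486] lean deg x,y [-3.6074  0.2011] n 301 rms 0.0014379919362819097 foot [0.5616 0.2485]
cup on table
axis@30mm [0.5354 0.0881] lean deg x,y [-0.0894  0.8526] n 197 rms 0.0016789414296213194 foot [0.5355 0.0876]
t 9.2 pos [0.5628 0.2481 0.1221] jawdeg 85.3 F [-0.9862 -0.3243 -0.9442] open 0.0582 q6 -1.25
   dx 0.2438 dy 1.0813 dz -0.5869 spin 0.0000
```

View pics/s15.png

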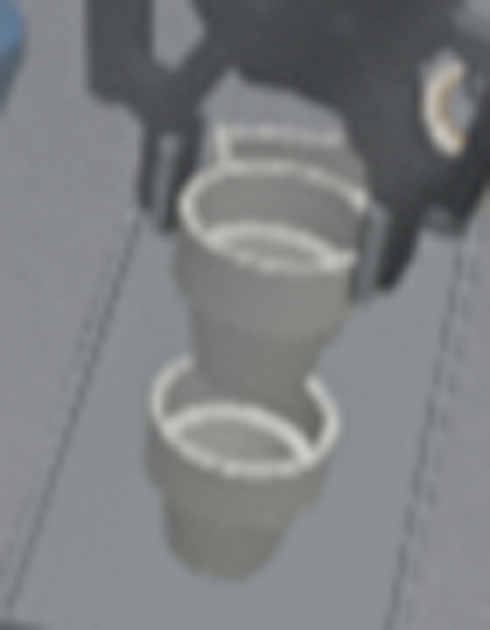

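```bash
python3 - <<'E'
from h import *
go([.525,.088,.122],85.3); go([.525,.088,.044],85.3)
E
```

```text
t 9.2 pos [0.5628 0.2481 0.1221] jawdeg 85.3 F [-0.9862 -0.3243 -0.9442] open 0.0582 q6 -1.25
   dx 0.0002 dy 0.0492 dz -0.3253 spin -0.0000
t 9.2 pos [0.5628 0.2481 0.1221] jawdeg 85.3 F [-0.9862 -0.3243 -0.9442] open 0.0582 q6 -1.25
   dx 0.1562 dy 0.0492 dz -0.3254 spin -0.0000
```

```bash
python3 -m handwheel '[{"dx":0,"dy":0.01,"dz":-0.08,"spin":0},{"dx":0,"dy":0.03,"dz":-0.16,"spin":0},{"dx":0,"dy":0.05,"dz":-0.24,"spin":0},{"dx":0.05,"dy":0.05,"dz":-0.3,"spin":0},{"dx":0.1,"dy":0.05,"dz":-0.325,"spin":0},{"dx":0.14,"dy":0.05,"dz":-0.325,"spin":0},{"dx":0.154,"dy":0.05,"dz":-0.325,"spin":0},{"dx":0.154,"dy":0.05,"dz":-0.325,"spin":0}]'
python3 -m handwheel '[{"dx":0.006,"dy":0,"dz":0,"spin":0},{"dx":0.012,"dy":0,"dz":0,"spin":0},{"dx":0.018,"dy":0,"dz":0,"spin":0},{"dx":0.023,"dy":0,"dz":0,"spin":0},{"dx":0.023,"dy":0,"dz":0,"spin":0}]'
```

```text
t: 9.87
position: [0.5226, 0.088, 0.0426]
ee_rot: [0.519, -0.477, 0.522, 0.48]
force: [-0.0, -0.8, -1.5]
opening: 0.0589
t: 10.28
position: [0.5266, 0.0887, 0.0349]
ee_rot: [0.521, -0.48, 0.519, 0.478]
force: [0.7, 0.6, 5.3]
opening: 0.0587
```

```bash
python3 -m handwheel '[{"dx":0.006,"dy":-0.002,"dz":0,"spin":0},{"dx":0.01,"dy":-0.004,"dz":0,"spin":0},{"dx":0.012,"dy":-0.007,"dz":0,"spin":0},{"dx":0.012,"dy":-0.01,"dz":0,"spin":0},{"dx":0.012,"dy":-0.01,"dz":0,"spin":0}]'
python3 - <<'E'
from h import *
im=tips("s16"); P=pts("scene",np.load("s16.npz")["d"]);p=ctrl.get_state()["position"]
axis(P,im,p-[.004,0,0],0,.01,.06);go([0,0,0])
E
```

```text
t: 10.7
position: [0.5302, 0.0888, 0.0337]
ee_rot: [0.521, -0.48, 0.519, 0.479]
force: [-8.4, 3.1, 42.7]
opening: 0.0585
tip -1 [0.5336 0.0352 0.1031] [0.5337 0.0419 0.0987]
tip 1 [0.5673 0.0912 0.2003] [0.5678 0.0905 0.192 ]
axis@30mm [0.5243 0.0894] lean deg x,y [0.324  1.0312] n 204 rms 0.002003188254620613 foot [0.5242 0.0889]
t 10.75 pos [0.5302 0.0888 0.0337] jawdeg 85.39 F [-8.3437  2.9495 41.6863] open 0.0587 q6 -1.53
   dx 0.0636 dy 1.0430 dz -0.2624 spin 0.0000
```

```bash
python3 -m handwheel '[{"dx":-0.004,"dy":-0.002,"dz":0,"spin":0},{"dx":-0.008,"dy":-0.005,"dz":0,"spin":0},{"dx":-0.012,"dy":-0.007,"dz":0,"spin":0},{"dx":-0.016,"dy":-0.009,"dz":0,"spin":0},{"dx":-0.03,"dy":-0.009,"dz":0,"spin":0},{"dx":-0.05,"dy":-0.009,"dz":0,"spin":0},{"dx":-0.07,"dy":-0.009,"dz":0,"spin":0},{"dx":-0.07,"dy":-0.009,"dz":0,"spin":0}]'
python3 - <<'E'
from h import *
for i in range(2):
    im=tips("s17"); P=pts("scene",np.load("s17.npz")["d"]);p=ctrl.get_state()["position"]
    axis(P,im,p-[.004,0,0],p[2]-.034,.01,.06);go([.56,.2481,.1221],85.3)
E
```

```text
t: 11.42
position: [0.5357, 0.0874, 0.0645]
ee_rot: [0.521, -0.48, 0.519, 0.478]
force: [0.9, -0.3, -1.3]
opening: 0.0585
tip -1 [0.5415 0.0438 0.1288] [0.5394 0.0412 0.127 ]
tip 1 [0.5608 0.0946 0.1985] [0.5457 0.0914 0.1843]
axis@30mm [0.5312 0.0874] lean deg x,y [-2.1311  1.1117] n 227 rms 0.0016400862488242323 foot [0.5323 0.0868]
t 11.47 pos [0.5353 0.0873 0.0638] jawdeg 85.29 F [-0.5204 -0.5371 -1.1154] open 0.0585 q6 -1.53
   dx -0.1165 dy -0.0233 dz 0.3245 spin -0.0001
tip -1 [0.5417 0.0433 0.1276] [0.536  0.0396 0.1242]
tip 1 [0.5585 0.0917 0.1955] [0.5458 0.0891 0.1809]
axis@30mm [0.5308 0.0876] lean deg x,y [-2.8368  0.681 ] n 224 rms 0.0018136502656197402 foot [0.5323 0.0872]
t 11.52 pos [0.5347 0.0874 0.0632] jawdeg 85.29 F [ 0.2886  0.0061 -1.4785] open 0.058 q6 -1.53
   dx -0.1177 dy -0.0243 dz 0.3246 spin -0.0001
```

```bash
python3 -m handwheel '[{"dx":0.03,"dy":0,"dz":0,"spin":0},{"dx":0.05,"dy":0,"dz":0,"spin":0},{"dx":0.058,"dy":0,"dz":0,"spin":0},{"dx":0.061,"dy":0,"dz":0,"spin":0},{"dx":0.063,"dy":-0.004,"dz":0,"spin":0},{"dx":0.063,"dy":-0.01,"dz":0,"spin":0}]'
python3 -m handwheel '[{"dx":0,"dy":-0.005,"dz":0,"spin":0},{"dx":-0.002,"dy":-0.01,"dz":0,"spin":0},{"dx":-0.004,"dy":-0.014,"dz":0,"spin":0},{"dx":-0.006,"dy":-0.018,"dz":0,"spin":0},{"dx":-0.008,"dy":-0.022,"dz":0,"spin":0}]'
python3 - <<'E'
from h import *
im=tips("s18"); P=pts("scene",np.load("s18.npz")["d"]);p=ctrl.get_state()["position"]
axis(P,im,p-[.004,0,0],0,.01,.06);go([0,0,0])
E
```

```text
t: 12.02
position: [0.5375, 0.0871, 0.0338]
ee_rot: [0.519, -0.478, 0.521, 0.48]
force: [-9.1, 0.2, 30.6]
opening: 0.0583
t: 12.43
position: [0.5498, 0.0861, 0.0347]
ee_rot: [0.52, -0.479, 0.52, 0.479]
force: [0.2, -0.5, -1.5]
opening: 0.0586
tip -1 [0.5541 0.0325 0.1031] [0.5537 0.0402 0.0992]
tip 1 [0.5871 0.0895 0.1923] [0.5876 0.087  0.1895]
axis@30mm [0.5448 0.0864] lean deg x,y [-1.8986  0.173 ] n 207 rms 0.0018045585428786402 foot [0.5458 0.0863]
t 12.48 pos [0.551  0.086  0.0348] jawdeg 85.28 F [ 0.8726 -0.591  -1.1115] open 0.0582 q6 -1.53
   dx 0.0683 dy 1.0842 dz -0.2621 spin 0.0000
```

```bash
python3 - <<'E'
from h import *
go([.5613,.248,.117],85.3)
E
```

```text
t 12.48 pos [0.551  0.086  0.0348] jawdeg 85.28 F [ 0.8726 -0.591  -1.1115] open 0.0582 q6 -1.53
   dx -0.1644 dy 0.0060 dz 0.3246 spin -0.0002
```

```bash
python3 -m handwheel '[{"dx":-0.05,"dy":0,"dz":0,"spin":0},{"dx":-0.12,"dy":0,"dz":0.02,"spin":0},{"dx":-0.164,"dy":0,"dz":0.08,"spin":0},{"dx":-0.164,"dy":0,"dz":0.16,"spin":0},{"dx":-0.164,"dy":0.002,"dz":0.24,"spin":0},{"dx":-0.164,"dy":0.004,"dz":0.3,"spin":0},{"dx":-0.164,"dy":0.006,"dz":0.325,"spin":0},{"dx":-0.164,"dy":0.006,"dz":0.325,"spin":0},{"dx":-0.164,"dy":0.006,"dz":0.325,"spin":0}]'
python3 - <<'E'
from h import *
for i in range(3):
    im=tips("s19"); P=pts("scene",np.load("s19.npz")["d"]);p=ctrl.get_state()["position"]
    axis(P,im,p-[.004,0,0],p[2]-.034,.01,.06);go([0,0,0])
print("twin");axis(P,im,[.557,.248],.005,.01,.06)
E
```

```text
t: 13.23
position: [0.5599, 0.2483, 0.116]
ee_rot: [0.519, -0.479, 0.52, 0.48]
force: [-0.7, -0.5, -1.7]
opening: 0.0585
tip -1 [0.5591 0.2186 0.1575] [0.5524 0.219  0.1511]
tip 1 [0.57   0.2873 0.1467] [0.5702 0.2853 0.143 ]
axis@30mm [0.5547 0.2486] lean deg x,y [-1.8199  0.2024] n 296 rms 0.0015719659022164331 foot [0.5556 0.2485]
t 13.28 pos [0.5599 0.2474 0.1161] jawdeg 85.3 F [ 0.1303 -1.2221 -0.2695] open 0.0583 q6 -1.25
   dx 0.2348 dy 1.0752 dz -0.5844 spin 0.0000
tip -1 [0.5646 0.2173 0.1493] [0.5634 0.2172 0.1384]
tip 1 [0.5698 0.2865 0.1463] [0.5707 0.2853 0.1434]
axis@30mm [0.5548 0.2476] lean deg x,y [-1.8493  0.8108] n 293 rms 0.001449301322200645 foot [0.5558 0.2471]
t 13.33 pos [0.56   0.2469 0.1163] jawdeg 85.24 F [ 0.4043  0.3764 -1.82  ] open 0.0583 q6 -1.25
   dx 0.2349 dy 1.0749 dz -0.5847 spin 0.0000
tip -1 [0.5604 0.217  0.1525] [0.5625 0.217  0.1377]
tip 1 [0.5695 0.2855 0.1457] [0.5688 0.2831 0.1411]
axis@30mm [0.555  0.2471] lean deg x,y [-2.1539  0.1901] n 299 rms 0.001516120288420707 foot [0.5562 0.247 ]
t 13.38 pos [0.5603 0.2466 0.1165] jawdeg 85.2 F [-0.5251 -0.4094 -1.6917] open 0.0586 q6 -1.25
   dx 0.2348 dy 1.0750 dz -0.5851 spin 0.0000
twin
axis@30mm [0.5566 0.2485] lean deg x,y [-0.2618 -0.1121] n 241 rms 0.0009704063321945196 foot [0.5568 0.2485]
```

```bash
python3 -m handwheel '[{"dx":0.02,"dy":-0.002,"dz":0.003,"spin":0},{"dx":0.04,"dy":-0.002,"dz":0.003,"spin":0},{"dx":0.055,"dy":-0.002,"dz":0.003,"spin":0},{"dx":0.065,"dy":-0.002,"dz":0.003,"spin":0},{"dx":0.072,"dy":-0.002,"dz":0.003,"spin":0},{"dx":0.072,"dy":-0.002,"dz":0.003,"spin":0},{"dx":0.072,"dy":-0.002,"dz":0.003,"spin":0}]'
python3 - <<'E'
from h import *
for i in range(2):
    im=tips("s20"); P=pts("scene",np.load("s20.npz")["d"]);p=ctrl.get_state()["position"]
    zf=p[2]-.034
    print("cup collar",cupxy(P,im,p-[.005,0,0],zf+.042,zf+.058),"twin collar",cupxy(P,im,[.557,.2485],.045,.062))
    go([0,0,0])
print("foot z",zf)
E
```

```text
t: 13.97
position: [0.5614, 0.2496, 0.0807]
ee_rot: [0.52, -0.479, 0.52, 0.479]
force: [-1.0, 0.1, -0.2]
opening: 0.0586
tip -1 [0.5635 0.2174 0.125 ] [0.5638 0.2197 0.1191]
tip 1 [0.5708 0.2884 0.1104] [0.5705 0.2891 0.1072]
cup collar (array([0.5555, 0.25  ]), 130, np.float64(0.0017248210491212356)) twin collar (array([0.5567, 0.2484]), 125, np.float64(0.0009949983220469904))
t 14.02 pos [0.5617 0.2498 0.0811] jawdeg 85.3 F [-0.7474 -0.1414 -1.4255] open 0.0585 q6 -1.25
   dx 0.1618 dy 1.0787 dz -0.5900 spin 0.0000
tip -1 [0.5633 0.2173 0.123 ] [0.5645 0.2093 0.1098]
tip 1 [0.5715 0.2884 0.111 ] [0.5717 0.2872 0.1073]
cup collar (array([0.5561, 0.2501]), 134, np.float64(0.001989603694316631)) twin collar (array([0.5565, 0.2482]), 131, np.float64(0.00165740679010972))
t 14.07 pos [0.5618 0.2499 0.0813] jawdeg 85.3 F [ 0.1301  0.1736 -0.1886] open 0.0587 q6 -1.25
   dx 0.1616 dy 1.0791 dz -0.5901 spin 0.0000
foot z 0.047313702564269394
```

```bash
python3 -m handwheel '[{"dx":0.006,"dy":0,"dz":-0.003,"spin":0},{"dx":0.012,"dy":0,"dz":-0.003,"spin":0},{"dx":0.016,"dy":0,"dz":-0.003,"spin":0},{"dx":0.018,"dy":0,"dz":-0.003,"spin":0},{"dx":0.018,"dy":0,"dz":-0.003,"spin":0}]'
python3 - <<'E'
from h import *
for i in range(2):
    im=tips("s21"); P=pts("scene",np.load("s21.npz")["d"]);p=ctrl.get_state()["position"]
    zf=p[2]-.034
    print("cup collar",cupxy(P,im,p-[.005,0,0],zf+.042,zf+.058),"twin collar",cupxy(P,im,[.557,.2485],.045,.062))
    go([0,0,0])
print("foot z",zf)
E
```

```text
t: 14.48
position: [0.5611, 0.2482, 0.0716]
ee_rot: [0.52, -0.479, 0.52, 0.479]
force: [-0.3, 0.4, -1.1]
opening: 0.0585
tip -1 [0.5624 0.2158 0.1189] [0.5568 0.2185 0.1105]
tip 1 [0.5717 0.2863 0.1007] [0.5728 0.2845 0.0982]
cup collar (array([0.5554, 0.2484]), 130, np.float64(0.001930908292361173)) twin collar (array([0.5568, 0.2485]), 129, np.float64(0.0013551467354933021))
t 14.53 pos [0.5613 0.2482 0.0718] jawdeg 85.3 F [ 0.1999  0.0988 -0.7211] open 0.0585 q6 -1.25
   dx 0.1441 dy 1.0780 dz -0.5868 spin 0.0000
tip -1 [0.5636 0.2148 0.1202] [0.559  0.219  0.1123]
tip 1 [0.571  0.2864 0.1008] [0.5699 0.2862 0.0965]
cup collar (array([0.5555, 0.2482]), 124, np.float64(0.0018007264850456858)) twin collar (array([0.5566, 0.2484]), 129, np.float64(0.0011864003226281074))
t 14.58 pos [0.5614 0.2482 0.0719] jawdeg 85.29 F [-0.0177  0.0833 -1.7236] open 0.0585 q6 -1.25
   dx 0.1440 dy 1.0782 dz -0.5870 spin 0.0000
foot z 0.037947563356791364
```

```bash
python3 -m handwheel '[{"dx":0.004,"dy":0,"dz":0,"spin":0},{"dx":0.008,"dy":-0.001,"dz":0,"spin":0},{"dx":0.008,"dy":-0.001,"dz":0,"spin":0}]'
python3 -m handwheel '[{"dx":0.003,"dy":0,"dz":0,"spin":0},{"dx":0.003,"dy":0,"dz":0,"spin":0}]'
```

```text
t: 14.83
position: [0.5618, 0.2481, 0.0676]
ee_rot: [0.52, -0.479, 0.52, 0.479]
force: [-0.2, 0.6, -1.0]
opening: 0.0587
t: 15.0
position: [0.5617, 0.2481, 0.0662]
ee_rot: [0.52, -0.479, 0.52, 0.479]
force: [-0.4, -0.3, -1.5]
opening: 0.059
```

```bash
python3 -m handwheel '[{"dx":0.001,"dy":0,"dz":0,"spin":0},{"dx":0.002,"dy":0,"dz":0,"spin":0},{"dx":0.003,"dy":0,"dz":0,"spin":0},{"dx":0.003,"dy":0,"dz":0,"spin":0}]'
python3 - <<'E'
from h import *
im=tips("s22"); crop(im,(380,190,450,270),7,"s22"); P=pts("scene",np.load("s22.npz")["d"]);p=ctrl.get_state()["position"]
zf=p[2]-.034
print("cup collar",cupxy(P,im,p-[.005,0,0],zf+.042,zf+.058),"twin collar",cupxy(P,im,[.557,.2485],.045,.062))
go([0,0,0])
E
```

```text
t: 15.33
position: [0.5621, 0.2481, 0.0654]
ee_rot: [0.52, -0.479, 0.52, 0.479]
force: [0.1, 0.1, 1.6]
opening: 0.0585
tip -1 [0.566  0.2108 0.116 ] [0.5612 0.2183 0.1048]
tip 1 [0.5718 0.2866 0.0956] [0.5716 0.2874 0.0924]
cup collar (array([0.5561, 0.2484]), 125, np.float64(0.001699494872635522)) twin collar (array([0.5565, 0.2485]), 131, np.float64(0.000948689773767417))
t 15.38 pos [0.5621 0.2481 0.0654] jawdeg 85.3 F [ 0.0227 -0.52    2.2916] open 0.0584 q6 -1.25
   dx 0.1303 dy 1.0798 dz -0.5867 spin 0.0000
```

View pics/s22.png

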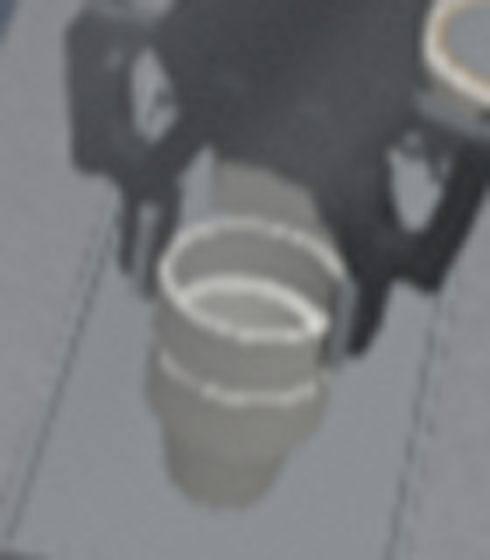

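```bash
python3 -m handwheel '[{"dx":0.001,"dy":0,"dz":0,"spin":0},{"dx":0.002,"dy":0,"dz":0,"spin":0},{"dx":0.003,"dy":0,"dz":0,"spin":0}]'
python3 - <<'E'
from h import *
for i in range(2):
    im=tips("s23"); P=pts("scene",np.load("s23.npz")["d"]);p=ctrl.get_state()["position"]
axis(P,im,[.5565,.2485],.031,.038,.06);print("twin");axis(P,im,[.5565,.2485],.005,.01,.058)
go([0,0,0])
E
```

```text
t: 15.63
position: [0.5626, 0.2479, 0.0648]
ee_rot: [0.52, -0.48, 0.52, 0.479]
force: [-1.0, -1.5, 12.2]
opening: 0.0583
tip -1 [0.566  0.2116 0.1148] [0.5628 0.2186 0.1061]
tip 1 [0.5724 0.2868 0.0951] [0.5738 0.286  0.0906]
tip -1 [0.5659 0.2115 0.115 ] [0.5606 0.2181 0.1042]
tip 1 [0.5722 0.2868 0.0949] [0.5745 0.2861 0.0912]
axis@30mm [0.5568 0.248 ] lean deg x,y [-1.2515  1.347 ] n 169 rms 0.0022227244009372774 foot [0.5575 0.2473]
twin
axis@30mm [0.5566 0.2482] lean deg x,y [ 0.1726 -0.3267] n 225 rms 0.0010033735692127842 foot [0.5565 0.2484]
t 15.73 pos [0.5625 0.2479 0.0649] jawdeg 85.31 F [-1.4309 -1.542   8.357 ] open 0.0581 q6 -1.25
   dx 0.1284 dy 1.0810 dz -0.5861 spin 0.0000
```

```bash
python3 -m handwheel '[{"dx":0,"dy":0,"dz":0,"spin":0},{"dx":0,"dy":0,"dz":0,"spin":0},{"dx":0,"dy":0,"dz":0,"spin":0},{"dx":0,"dy":0,"dz":0,"spin":0}]' 0.8
python3 - <<'E'
from h import *
im=tips("s24");crop(im,(380,190,450,270),7,"s24"); P=pts("scene",np.load("s24.npz")["d"])
axis(P,im,[.5565,.2485],.031,.038,.06);print("twin");axis(P,im,[.5565,.2485],.005,.01,.058)
go([0,0,0])
E
```

```text
t: 16.07
position: [0.5618, 0.2482, 0.0632]
ee_rot: [0.52, -0.479, 0.52, 0.479]
force: [-0.1, 0.6, -0.0]
opening: 0.0769
tip -1 [0.5611 0.2068 0.101 ] [0.56   0.2096 0.0944]
tip 1 [0.5718 0.2955 0.0974] [0.5718 0.2962 0.0932]
axis@30mm [0.5572 0.2482] lean deg x,y [-0.4348  0.8643] n 172 rms 0.0014294012586150524 foot [0.5575 0.2478]
twin
axis@30mm [0.5566 0.2485] lean deg x,y [ 0.3821 -0.0261] n 232 rms 0.0010753749017927987 foot [0.5564 0.2485]
t 16.12 pos [0.5618 0.2482 0.0632] jawdeg 85.29 F [ 0.4741  0.3242 -0.5286] open 0.0767 q6 -1.25
   dx 0.1268 dy 1.0789 dz -0.5870 spin 0.0000
```

View pics/s24.png

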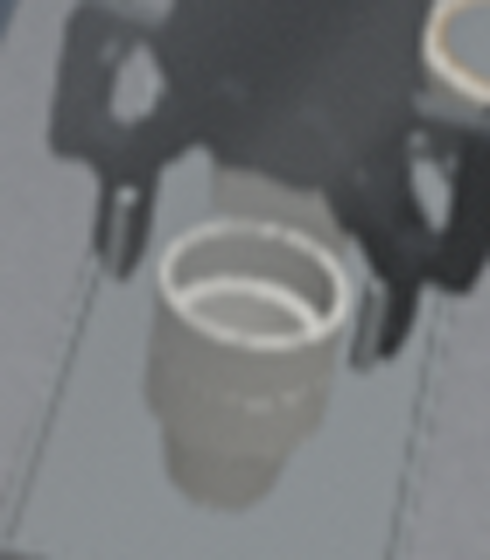

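```bash
python3 -m handwheel '[{"dx":-0.05,"dy":0,"dz":0,"spin":0},{"dx":-0.12,"dy":0,"dz":0,"spin":0},{"dx":-0.2,"dy":0,"dz":0,"spin":0},{"dx":-0.28,"dy":0,"dz":0,"spin":0},{"dx":-0.28,"dy":0,"dz":0,"spin":0}]' 1
python3 - <<'E'
from h import *
im,d=viewer.get_image("scene");P=pts("scene",d)
axis(P,im,[.5565,.2485],.031,.038,.06);print("twin");axis(P,im,[.5565,.2485],.005,.01,.058)
go([.564,-.2827,.2],85.3);go([.564,.0,.2],85.3)
E
```

```text
t: 16.53
position: [0.5672, 0.2497, 0.2121]
ee_rot: [0.525, -0.482, 0.515, 0.476]
force: [1.2, 0.5, 0.2]
opening: 0.0857
axis@30mm [0.5574 0.2472] lean deg x,y [-0.9361  2.5508] n 169 rms 0.0008621051875052417 foot [0.5579 0.2459]
twin
axis@30mm [0.5565 0.2484] lean deg x,y [0.0713 0.0747] n 232 rms 0.0009059546738748863 foot [0.5565 0.2483]
t 16.58 pos [0.5653 0.2492 0.2086] jawdeg 85.3 F [-0.4822 -1.0615 -0.0893] open 0.0856 q6 -1.25
   dx 0.0143 dy -0.0844 dz -1.0604 spin 0.0000
t 16.58 pos [0.5653 0.2492 0.2086] jawdeg 85.3 F [-0.4822 -1.0615 -0.0893] open 0.0856 q6 -1.25
   dx 0.0159 dy -0.0381 dz -0.4969 spin 0.0000
```

```bash
python3 -m handwheel '[{"dx":0,"dy":-0.08,"dz":-1.0,"spin":0},{"dx":0,"dy":-0.08,"dz":-1.0,"spin":0},{"dx":0,"dy":-0.08,"dz":-1.0,"spin":0},{"dx":0,"dy":-0.08,"dz":-1.0,"spin":0},{"dx":0,"dy":-0.08,"dz":-1.0,"spin":0},{"dx":0,"dy":-0.08,"dz":-1.0,"spin":0},{"dx":0,"dy":-0.08,"dz":-1.0,"spin":0},{"dx":0,"dy":-0.08,"dz":-1.0,"spin":0},{"dx":0,"dy":-0.08,"dz":-1.0,"spin":0},{"dx":0,"dy":-0.08,"dz":-1.0,"spin":0},{"dx":0,"dy":-0.08,"dz":-1.0,"spin":0},{"dx":0,"dy":-0.08,"dz":-1.0,"spin":0}]'
python3 - <<'E'
from h import *
im,d=viewer.get_image("top");np.savez("top2.npz",im=im,d=d);P=pts("top",d)
cv2.imwrite("pics/top2.png",cv2.resize(im[150:300,190:340],None,fx=4,fy=4,interpolation=cv2.INTER_CUBIC))
q=P[185:220,203:240].reshape(-1,3);q=q[q[:,2]>.085];q=q[np.hypot(q[:,0]-.557,q[:,1]-.248)<.035]
A=np.c_[q[:,:2]-[.557,.248],np.ones(len(q))];k=np.linalg.lstsq(A,q[:,2],rcond=None)[0];print("rim plane",len(q),k[2],np.degrees(k[:2]),cv2.minEnclosingCircle((q[:,:2]*1000).astype(np.float32)))
go([.564,-.2827,.2],85.3)
E
```

```text
t: 17.58
position: [0.5595, -0.2533, 0.2017]
ee_rot: [0.52, -0.478, 0.52, 0.48]
force: [0.6, 0.0, 0.6]
opening: 0.0851
rim plane 124 0.09226980103831496 [ 0.022  -0.0786] ((556.7611083984375, 246.67617797851562), 30.39523696899414)
t 17.63 pos [ 0.5605 -0.263   0.202 ] jawdeg 84.99 F [ 2.125  -4.6497  0.0015] open 0.0855 q6 -2.1
   dx 0.0043 dy -0.0104 dz -0.0387 spin -0.0034
```

View pics/top2.png

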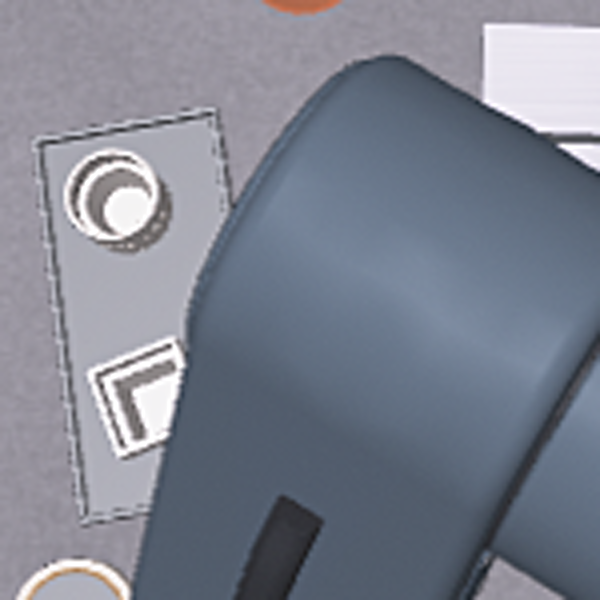

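```bash
python3 -m handwheel '[{"dx":0,"dy":0,"dz":0,"spin":0},{"dx":0,"dy":0,"dz":0,"spin":0}]'; python3 - <<'E'
from h import *
go([.564,-.2827,.2],85.3);go([.564,-.2827,.11],85.3)
E
```

```text
t: 17.8
position: [0.5595, -0.252, 0.2017]
ee_rot: [0.521, -0.477, 0.521, 0.48]
force: [0.5, 0.6, 0.6]
opening: 0.0856
t 17.8 pos [ 0.5595 -0.252   0.2017] jawdeg 85.16 F [0.5265 0.5797 0.62  ] open 0.0856 q6 -2.09
   dx 0.0032 dy -0.0141 dz -0.0605 spin -0.0015
t 17.8 pos [ 0.5595 -0.252   0.2017] jawdeg 85.16 F [0.5265 0.5797 0.62  ] open 0.0856 q6 -2.09
   dx 0.1832 dy -0.0146 dz -0.0609 spin -0.0015
```

```bash
python3 -m handwheel '[{"dx":0,"dy":-0.014,"dz":-0.05,"spin":0},{"dx":0.05,"dy":-0.014,"dz":-0.06,"spin":0},{"dx":0.1,"dy":-0.014,"dz":-0.06,"spin":0},{"dx":0.14,"dy":-0.014,"dz":-0.06,"spin":0},{"dx":0.16,"dy":-0.014,"dz":-0.06,"spin":0},{"dx":0.16,"dy":-0.014,"dz":-0.06,"spin":0},{"dx":0.16,"dy":-0.014,"dz":-0.06,"spin":0}]'; python3 - <<'E'
from h import *
im=tips("s30");crop(im,(190,120,290,220),6,"s30");go([.564,-.2827,.08],85.3)
im=tips("s30");go([.564,-.2827,.08],85.3)
E
```

```text
t: 18.38
position: [0.5652, -0.2808, 0.1231]
ee_rot: [0.52, -0.479, 0.52, 0.48]
force: [-0.4, -0.4, 0.2]
opening: 0.0854
tip -1 [ 0.564  -0.3238  0.1531] [ 0.5595 -0.3227  0.151 ]
tip 1 [ 0.5696 -0.2285  0.1555] [ 0.5629 -0.2337  0.1485]
t 18.43 pos [ 0.5659 -0.2816  0.1242] jawdeg 85.37 F [ 1.0599 -0.7756 -0.0286] open 0.0856 q6 -2.13
   dx 0.0884 dy 0.0037 dz -0.0025 spin 0.0008
tip -1 [ 0.5626 -0.3248  0.1537] [ 0.5651 -0.329   0.1492]
tip 1 [ 0.5718 -0.2291  0.1569] [ 0.5644 -0.2324  0.1497]
t 18.48 pos [ 0.5663 -0.2821  0.1248] jawdeg 85.35 F [-0.6059  0.7073  0.5852] open 0.0853 q6 -2.13
   dx 0.0896 dy 0.0046 dz -0.0015 spin 0.0006
```

View pics/s30.png

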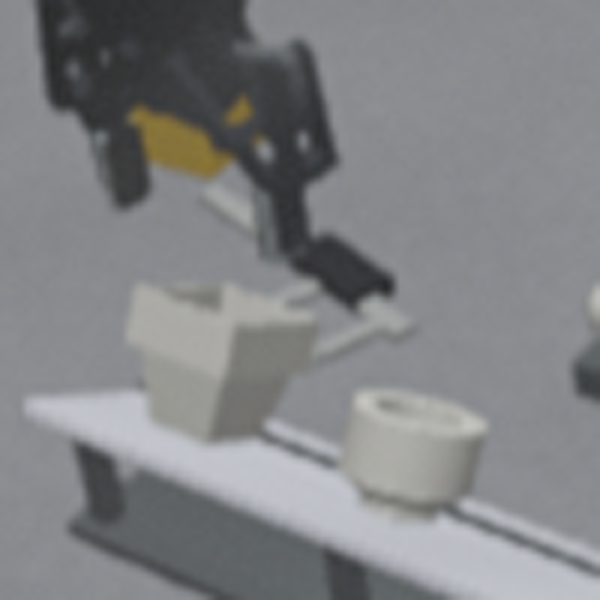

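```bash
python3 -m handwheel '[{"dx":0.04,"dy":0.003,"dz":-0.001,"spin":0},{"dx":0.07,"dy":0.003,"dz":-0.001,"spin":0},{"dx":0.089,"dy":0.003,"dz":-0.001,"spin":0},{"dx":0.089,"dy":0.003,"dz":-0.001,"spin":0},{"dx":0.089,"dy":0.003,"dz":-0.001,"spin":0}]'; python3 -m handwheel '[{"dx":0,"dy":0,"dz":0,"spin":0},{"dx":0,"dy":0,"dz":0,"spin":0},{"dx":0,"dy":0,"dz":0,"spin":0},{"dx":0,"dy":0,"dz":0,"spin":0},{"dx":0,"dy":0,"dz":0,"spin":0},{"dx":0,"dy":0,"dz":0,"spin":0}]' -1;  python3 - <<'E'
from h import *
im=tips("s31");crop(im,(190,120,290,220),6,"s31");go([.564,-.2827,.08],85.3)
E
```

```text
t: 18.9
position: [0.5641, -0.2828, 0.0795]
ee_rot: [0.52, -0.479, 0.52, 0.479]
force: [-0.2, -0.0, 0.4]
opening: 0.0853
t: 19.4
position: [0.5644, -0.2831, 0.0807]
ee_rot: [0.52, -0.48, 0.52, 0.478]
force: [-0.5, 1.1, 6.6]
opening: 0.0582
tip -1 [ 0.5617 -0.3126  0.1121] [ 0.558  -0.312   0.1081]
tip 1 [ 0.5714 -0.2425  0.109 ] [ 0.5646 -0.2426  0.1057]
t 19.45 pos [ 0.5644 -0.2831  0.0807] jawdeg 85.3 F [-0.9036  2.0292  5.6824] open 0.0585 q6 -2.13
   dx 0.0014 dy 0.0009 dz 0.0006 spin -0.0000
```

View pics/s31.png

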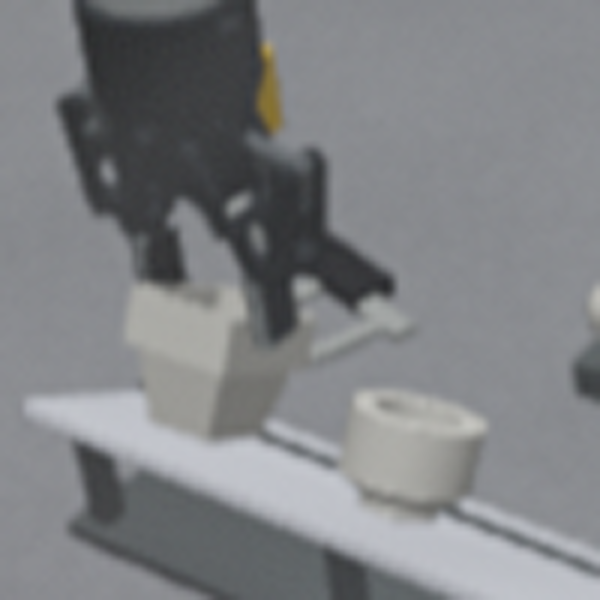

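```bash
python3 -m handwheel '[{"dx":-0.03,"dy":0,"dz":0,"spin":0},{"dx":-0.1,"dy":0,"dz":0,"spin":0},{"dx":-0.18,"dy":0,"dz":0,"spin":0},{"dx":-0.24,"dy":0,"dz":0,"spin":0},{"dx":-0.24,"dy":0,"dz":0,"spin":0}]'; python3 - <<'E'
from h import *
go([.51,.088,.2],85.3)
E
```

```text
t: 19.87
position: [0.5676, -0.2854, 0.2067]
ee_rot: [0.521, -0.484, 0.519, 0.474]
force: [0.7, -1.2, -0.4]
opening: 0.0587
t 19.87 pos [ 0.5676 -0.2854  0.2067] jawdeg 85.3 F [ 0.708  -1.2201 -0.4104] open 0.0587 q6 -2.13
   dx 0.0052 dy 0.1761 dz 0.7350 spin 0.0000
```

```bash
python3 -m handwheel '[{"dx":0,"dy":0.02,"dz":0.08,"spin":0},{"dx":0,"dy":0.03,"dz":0.16,"spin":0},{"dx":0,"dy":0.05,"dz":0.24,"spin":0},{"dx":0,"dy":0.07,"dz":0.32,"spin":0},{"dx":0,"dy":0.09,"dz":0.4,"spin":0},{"dx":0,"dy":0.11,"dz":0.48,"spin":0},{"dx":0,"dy":0.13,"dz":0.56,"spin":0},{"dx":0.01,"dy":0.15,"dz":0.64,"spin":0},{"dx":0.05,"dy":0.17,"dz":0.7,"spin":0},{"dx":0.1,"dy":0.176,"dz":0.735,"spin":0},{"dx":0.15,"dy":0.176,"dz":0.735,"spin":0},{"dx":0.2,"dy":0.176,"dz":0.735,"spin":0}]'; python3 -m handwheel '[{"dx":0.04,"dy":0,"dz":0,"spin":0},{"dx":0.09,"dy":0,"dz":0,"spin":0},{"dx":0.1,"dy":0,"dz":0,"spin":0},{"dx":0.1,"dy":0,"dz":0,"spin":0}]'; python3 - <<'E'
from h import *
im=tips("s32");crop(im,(300,150,400,250),6,"s32");go([.51,.088,.05],85.3)
E
```

```text
t: 20.87
position: [0.5054, 0.0925, 0.098]
ee_rot: [0.519, -0.48, 0.519, 0.48]
force: [1.1, -0.1, -1.5]
opening: 0.0585
t: 21.2
position: [0.5044, 0.0908, 0.0473]
ee_rot: [0.519, -0.478, 0.521, 0.48]
force: [0.3, 0.5, -0.9]
opening: 0.0583
tip -1 [0.5105 0.0377 0.1149] [0.5032 0.0387 0.109 ]
tip 1 [0.5419 0.094  0.2038] [0.5421 0.0916 0.1987]
t 21.25 pos [0.5056 0.0908 0.0485] jawdeg 85.29 F [ 0.3274  0.7826 -1.6853] open 0.0584 q6 -1.53
   dx -0.0030 dy -0.0092 dz -0.0048 spin -0.0002
```

View pics/s32.png

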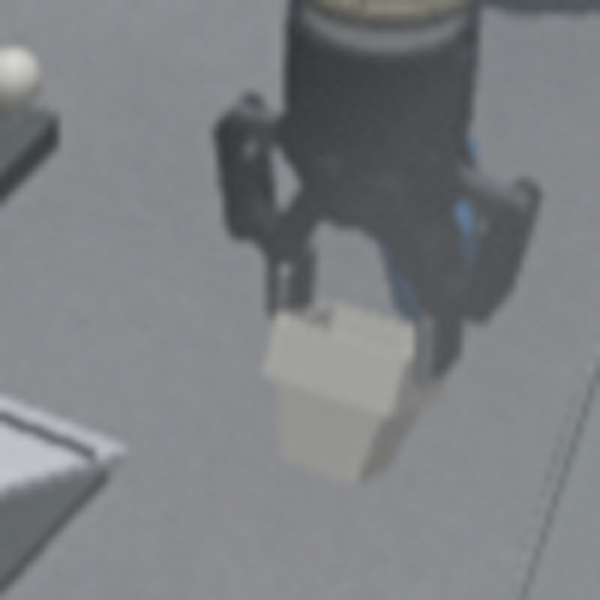

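```bash
python3 -m handwheel '[{"dx":0.01,"dy":0,"dz":0,"spin":0},{"dx":0.018,"dy":0,"dz":0,"spin":0},{"dx":0.022,"dy":0,"dz":0,"spin":0},{"dx":0.026,"dy":0,"dz":0,"spin":0},{"dx":0.028,"dy":0,"dz":0,"spin":0}]'; python3 -m handwheel '[{"dx":0.002,"dy":-0.006,"dz":0,"spin":0},{"dx":0.004,"dy":-0.012,"dz":0,"spin":0},{"dx":0.004,"dy":-0.018,"dz":0,"spin":0},{"dx":0.004,"dy":-0.024,"dz":0,"spin":0}]'
python3 - <<'E'
from h import *
im=tips("s33");crop(im,(300,150,400,250),6,"s33");go([.51,.088,.05],85.3)
E
```

```text
t: 21.67
position: [0.5073, 0.0908, 0.0383]
ee_rot: [0.521, -0.48, 0.519, 0.478]
force: [-4.3, 0.2, 31.7]
opening: 0.0582
t: 22.0
position: [0.5159, 0.09, 0.0377]
ee_rot: [0.519, -0.479, 0.521, 0.48]
force: [-9.2, -0.4, 35.7]
opening: 0.0583
tip -1 [0.5204 0.0345 0.1086] [0.5228 0.0339 0.1045]
tip 1 [0.5534 0.0937 0.2036] [0.554  0.0916 0.2003]
t 22.05 pos [0.517  0.09   0.0377] jawdeg 85.3 F [-7.6174 -0.4896 33.6063] open 0.0582 q6 -1.53
   dx -0.0246 dy 0.0136 dz -0.0051 spin 0.0000
```

View pics/s33.png

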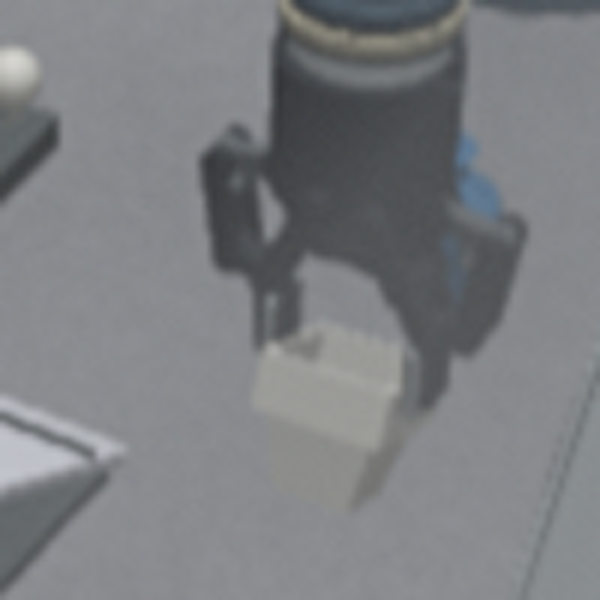

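```bash
python3 -m handwheel '[{"dx":0,"dy":-0.006,"dz":0,"spin":0},{"dx":0,"dy":-0.012,"dz":0,"spin":0},{"dx":0,"dy":-0.018,"dz":0,"spin":0},{"dx":0,"dy":-0.024,"dz":0,"spin":0},{"dx":0,"dy":-0.03,"dz":0,"spin":0}]'
python3 - <<'E'
from h import *
im=tips("s34");crop(im,(300,150,400,250),6,"s34");go([.51,.088,.05],85.3)
E
```

```text
t: 22.47
position: [0.5305, 0.0891, 0.0358]
ee_rot: [0.519, -0.478, 0.521, 0.48]
force: [-4.3, 0.8, 14.3]
opening: 0.0586
tip -1 [0.5383 0.0356 0.106 ] [0.5374 0.0353 0.1021]
tip 1 [0.5687 0.0915 0.1989] [0.5694 0.091  0.1958]
t 22.52 pos [0.5313 0.089  0.0357] jawdeg 85.27 F [-5.5401  0.5379 18.6995] open 0.0583 q6 -1.53
   dx -0.0285 dy 0.0424 dz -0.0056 spin -0.0003
```

View pics/s34.png

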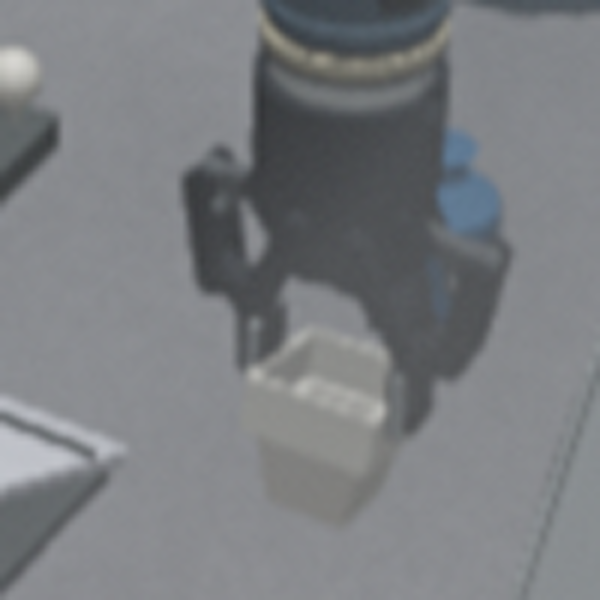

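```bash
cat >> h.py <<'E'
def sqfit(P,im,c0,yaw,zf,hlo=.008,hhi=.06):
    """camera-facing flat side with outward normal at angle yaw(deg): fit offset, lean, yaw error; both visible sides if given"""
    e=np.array([np.cos(np.radians(yaw)),np.sin(np.radians(yaw))]);l=np.array([-e[1],e[0]])
    R=lambda h: np.where(h>.036,.030,.018+.007*h/.036)
    h=P[...,2]-zf; d=(P[...,:2]-np.array(c0[:2])); a=d@e; b=d@l
    m=(im.min(2)>95)&(np.ptp(im.astype(int),axis=2)<30)&(h>hlo)&(h<hhi)&(abs(h-.036)>.004)&(abs(b)<.017)&(abs(a-R(h))<.009)
    a=a[m]-R(h[m]);b=b[m];h=h[m]
    f=lambda s:a-s[0]-s[1]*(h-.03)-s[2]*b
    s=least_squares(f,[0,0,0],loss="soft_l1",f_scale=.001).x
    print("side",yaw,"centre off @30mm %.2f mm lean %.2f deg  yaw err %.2f deg n %d rms %.2f"%(s[0]*1e3,np.degrees(s[1]),-np.degrees(s[2]),len(a),1e3*np.sqrt(np.mean(f(s)**2))))
    return s
E
python3 - <<'E'
from h import *
z=np.load("s34.npz");P=pts("scene",z["d"])
sqfit(P,z["im"],[.527,.089],-4.7,0)
z=np.load("scene0.npz");P=pts("scene",z["d"])
print("twin");sqfit(P,z["im"],[.4275,.2325],18.5,.005);sqfit(P,z["im"],[.4275,.2325],18.5,.005,.04)
E
```

```text
side -4.7 centre off @30mm 2.68 mm lean -10.15 deg  yaw err -0.46 deg n 151 rms 1.60
twin
side 18.5 centre off @30mm 0.09 mm lean -0.44 deg  yaw err -0.43 deg n 167 rms 1.37
side 18.5 centre off @30mm 0.50 mm lean -1.37 deg  yaw err -0.55 deg n 89 rms 1.41
```

```bash
python3 -m handwheel '[{"dx":0.003,"dy":-0.005,"dz":0,"spin":0},{"dx":0.006,"dy":-0.01,"dz":0,"spin":0},{"dx":0.008,"dy":-0.015,"dz":0,"spin":0},{"dx":0.008,"dy":-0.02,"dz":0,"spin":0},{"dx":0.008,"dy":-0.02,"dz":0,"spin":0}]'
python3 - <<'E'
from h import *
im=tips("s35");P=pts("scene",np.load("s35.npz")["d"]);p=ctrl.get_state()["position"]
sqfit(P,im,p-[.005,0,0],-4.7,0);go([.51,.088,.05],85.3)
E
```

```text
t: 22.93
position: [0.5423, 0.0883, 0.032]
ee_rot: [0.52, -0.478, 0.52, 0.479]
force: [-3.7, 1.5, 18.0]
opening: 0.0583
tip -1 [0.5444 0.0327 0.1032] [0.5488 0.0296 0.1017]
tip 1 [0.5798 0.0908 0.1926] [0.5784 0.0904 0.1875]
side -4.7 centre off @30mm -2.89 mm lean -2.46 deg  yaw err -0.22 deg n 153 rms 1.26
t 22.98 pos [0.5422 0.0883 0.032 ] jawdeg 85.28 F [-5.2858  0.5468 17.9032] open 0.0585 q6 -1.53
   dx -0.0358 dy 0.0643 dz -0.0059 spin -0.0003
```

```bash
python3 -m handwheel '[{"dx":0.003,"dy":-0.005,"dz":0,"spin":0},{"dx":0.005,"dy":-0.01,"dz":0,"spin":0},{"dx":0.005,"dy":-0.014,"dz":0,"spin":0},{"dx":0.005,"dy":-0.014,"dz":0,"spin":0}]'
python3 -m handwheel '[{"dx":-0.002,"dy":-0.005,"dz":0,"spin":0},{"dx":-0.005,"dy":-0.01,"dz":0,"spin":0},{"dx":-0.008,"dy":-0.015,"dz":0,"spin":0},{"dx":-0.011,"dy":-0.02,"dz":0,"spin":0},{"dx":-0.014,"dy":-0.024,"dz":0,"spin":0}]'
python3 - <<'E'
from h import *
for i in range(2):
    im=tips("s36");P=pts("scene",np.load("s36.npz")["d"]);p=ctrl.get_state()["position"]
    sqfit(P,im,p-[.005,0,0],-4.7,0);go([.51,.088,.05],85.3)
E
```

```text
t: 23.32
position: [0.5462, 0.0881, 0.0304]
ee_rot: [0.519, -0.477, 0.522, 0.481]
force: [-11.3, 2.8, 28.4]
opening: 0.0584
t: 23.73
position: [0.5629, 0.0861, 0.0338]
ee_rot: [0.521, -0.479, 0.52, 0.479]
force: [-0.5, -0.0, -0.5]
opening: 0.0586
tip -1 [0.5697 0.0339 0.1027] [0.5683 0.039  0.0996]
tip 1 [0.5999 0.0887 0.1937] [0.6    0.0901 0.1901]
side -4.7 centre off @30mm -5.25 mm lean 0.17 deg  yaw err 0.59 deg n 140 rms 1.11
t 23.78 pos [0.5636 0.086  0.0339] jawdeg 85.28 F [ 0.7132 -1.0693 -0.7637] open 0.0584 q6 -1.53
   dx -0.0324 dy 0.1070 dz -0.0048 spin -0.0003
tip -1 [0.5688 0.0331 0.1038] [0.572  0.0462 0.0985]
tip 1 [0.6011 0.0884 0.193 ] [0.6025 0.0866 0.1852]
side -4.7 centre off @30mm -4.25 mm lean -0.89 deg  yaw err 0.80 deg n 140 rms 1.12
t 23.83 pos [0.5631 0.086  0.0336] jawdeg 85.28 F [ 0.1555 -0.8004 -1.1336] open 0.0586 q6 -1.53
   dx -0.0329 dy 0.1061 dz -0.0048 spin -0.0003
```

```bash
python3 - <<'E'
from h import *
go([.4363,.2364,.124],108.5)
E
```

```text
t 23.83 pos [0.5631 0.086  0.0336] jawdeg 85.28 F [ 0.1555 -0.8004 -1.1336] open 0.0586 q6 -1.53
   dx -0.1812 dy 0.2772 dz 0.2788 spin -0.2580
```

```bash
python3 -m handwheel '[{"dx":-0.05,"dy":0,"dz":0,"spin":0},{"dx":-0.12,"dy":0.01,"dz":0.01,"spin":0},{"dx":-0.18,"dy":0.05,"dz":0.05,"spin":-0.05},{"dx":-0.18,"dy":0.1,"dz":0.1,"spin":-0.1},{"dx":-0.18,"dy":0.15,"dz":0.15,"spin":-0.15},{"dx":-0.18,"dy":0.2,"dz":0.2,"spin":-0.2},{"dx":-0.18,"dy":0.25,"dz":0.25,"spin":-0.25},{"dx":-0.18,"dy":0.277,"dz":0.279,"spin":-0.258},{"dx":-0.18,"dy":0.277,"dz":0.279,"spin":-0.258},{"dx":-0.18,"dy":0.277,"dz":0.279,"spin":-0.258},{"dx":-0.18,"dy":0.277,"dz":0.279,"spin":-0.258}]'
cat >> h.py <<'E'
def sqlook(name,zoff=.032,box=(350,150,470,250)):
    im=tips(name);z=np.load(name+".npz");P=pts("scene",z["d"]);p=ctrl.get_state()["position"]
    e=np.array([.948,.317,0]);print("cup rel TCP-.0097e, foot z",p[2]-zoff);sqfit(P,im,p-.0097*e,18.5,p[2]-zoff)
    print("twin rel (.4271,.2333)");sqfit(P,im,[.4271,.2333],18.5,.005)
    go([.4363,.2364,.124],108.5);return im,P
E
python3 - <<'E'
from h import *
for i in range(3): im,P=sqlook("s37")
crop(im,(360,130,480,250),5,"s37")
E
```

```text
t: 24.75
position: [0.4363, 0.2364, 0.1234]
ee_rot: [-0.413, 0.574, -0.413, -0.574]
force: [0.5, -0.2, -0.8]
opening: 0.0581h.py:36: RuntimeWarning: Mean of empty slice.
  a=q[(q[:,1]-p[1])*k>0]; a=a[np.argsort(a[:,2])[:8]]; print("tip",k,a.mean(0),a[0])
  ret = um.true_divide(
Traceback (most recent call last):
  File "h.py", line 79, in sqlook
    im=tips(name);z=np.load(name+".npz");P=pts("scene",z["d"]);p=ctrl.get_state()["position"]
  File "h.py", line 36, in tips
    a=q[(q[:,1]-p[1])*k>0]; a=a[np.argsort(a[:,2])[:8]]; print("tip",k,a.mean(0),a[0])
                                                                                 ~^^^
IndexError: index 0 is out of bounds for axis 0 with size 0
```

```bash
python3 - <<'E'
import re
s=open("h.py").read();s=s.replace('im=tips(name);z=np.load(name+".npz");P=pts("scene",z["d"])','im,d=viewer.get_image("scene");np.savez(name+".npz",im=im,d=d);P=pts("scene",d)');open("h.py","w").write(s)
from h import *
for i in range(2): im,P=sqlook("s37")
crop(im,(360,130,480,250),5,"s37")
E
```

```text
cup rel TCP-.0097e, foot z 0.09144688747170912
side 18.5 centre off @30mm 0.19 mm lean 0.02 deg  yaw err 1.24 deg n 193 rms 1.46
twin rel (.4271,.2333)
side 18.5 centre off @30mm 0.28 mm lean 0.66 deg  yaw err 0.76 deg n 120 rms 1.25
t 24.85 pos [0.4367 0.2359 0.1234] jawdeg 108.42 F [-0.1169  0.1603 -1.2767] open 0.0584 q6 -1.62
   dx -0.0011 dy 0.0004 dz 0.0012 spin -0.0009
cup rel TCP-.0097e, foot z 0.0914393822660941
side 18.5 centre off @30mm 0.16 mm lean -0.11 deg  yaw err -1.08 deg n 197 rms 1.38
twin rel (.4271,.2333)
side 18.5 centre off @30mm 0.36 mm lean 1.13 deg  yaw err 2.52 deg n 114 rms 1.19
t 24.9 pos [0.4366 0.2358 0.1234] jawdeg 108.41 F [ 0.3899 -0.363  -0.675 ] open 0.0582 q6 -1.62
   dx -0.0011 dy 0.0002 dz 0.0013 spin -0.0010
```

View pics/s37.png

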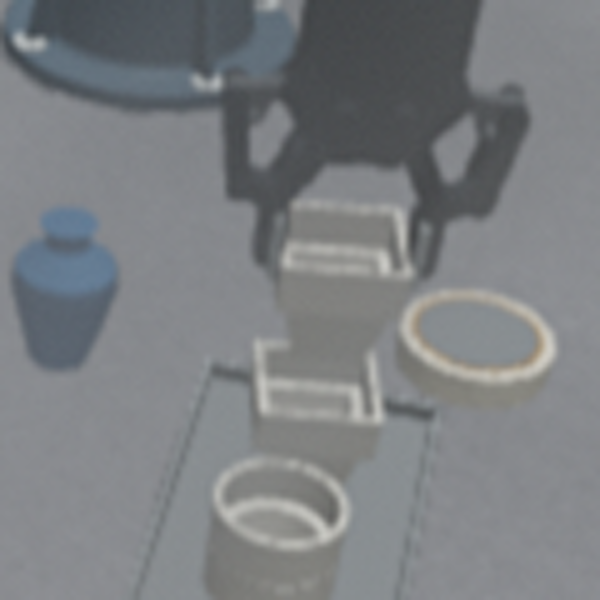

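```bash
cat >> h.py <<'E'
def lat(P,im,c0,yaw,zf):
    e=np.array([np.cos(np.radians(yaw)),np.sin(np.radians(yaw))]);l=np.array([-e[1],e[0]])
    h=P[...,2]-zf; d=P[...,:2]-np.array(c0[:2]); a=d@e;b=d@l
    m=(im.min(2)>90)&(np.ptp(im.astype(int),axis=2)<30)&(abs(a-.03)<.006)&(abs(b)<.036)
    for lo,hi in((.04,.063),(.055,.064)):
        k=m&(h>lo)&(h<hi); B=[]
        for v in np.unique(np.nonzero(k)[0]):
            r=b[v][k[v]]
            if len(r)>15: B.append((r.min(),r.max()))
        B=np.array(B)*1e3; print("lat rows",len(B),"min/max med",np.median(B,0),"mid %.2f"%np.median(B.mean(1)))
E
python3 - <<'E'
from h import *
z=np.load("s37.npz");P=pts("scene",z["d"]);im=z["im"]
p=np.array([.4366,.2358,.1234]);print("cup rel TCP");lat(P,im,p-.0097*np.array([.948,.317,0]),18.5,.0914)
print("twin rel (.4271,.2333)");lat(P,im,[.4271,.2333],18.5,.005)
z=np.load("scene0.npz");P=pts("scene",z["d"]);im=z["im"];lat(P,im,[.4271,.2333],18.5,.005)
m=(im.min(2)>120)&(np.hypot(P[...,0]-.4271,P[...,1]-.2333)<.047)&(P[...,2]>.063)
# twin yaw from top image: bright rim outline rays at z=.067
t=np.load("top0.npz")["im"];k=((t.min(2)>170).astype(np.uint8));k[:, :205]=0;k[:,252:]=0;k[:228]=0;k[272:]=0
c=max(cv2.findContours(k,cv2.RETR_EXTERNAL,cv2.CHAIN_APPROX_NONE)[0],key=cv2.contourArea)[:,0]
w=ray("top",c,.067)[:,:2]*1000;print("top outline",cv2.minAreaRect(w.astype(np.float32)))
z=np.load("top2.npz")
E
```

```text
cup rel TCP
lat rows 7 min/max med [-29.466   28.5598] mid -0.45
lat rows 3 min/max med [-29.3414  27.6722] mid -0.83
twin rel (.4271,.2333)
lat rows 7 min/max med [-29.6768  28.318 ] mid -0.39
lat rows 3 min/max med [-28.8764  27.6194] mid -0.55
lat rows 7 min/max med [-29.6042  28.3146] mid -0.42
lat rows 2 min/max med [-29.2155  27.775 ] mid -0.72
top outline ((427.9703674316406, 232.07667541503906), (61.08719253540039, 61.17843246459961), 18.755224227905273)
```

```bash
python3 -m handwheel '[{"dx":0.02,"dy":0,"dz":0.001,"spin":-0.003},{"dx":0.045,"dy":0,"dz":0.001,"spin":-0.003},{"dx":0.065,"dy":0,"dz":0.001,"spin":-0.003},{"dx":0.08,"dy":0,"dz":0.001,"spin":-0.003},{"dx":0.088,"dy":0,"dz":0.001,"spin":-0.003},{"dx":0.088,"dy":0,"dz":0.001,"spin":-0.003},{"dx":0.088,"dy":0,"dz":0.001,"spin":-0.003}]'
python3 - <<'E'
from h import *
for i in range(2): im,P=sqlook("s38")
p=ctrl.get_state()["position"];lat(P,im,p-.0097*np.array([.948,.317,0]),18.5,p[2]-.032)
crop(im,(360,130,480,250),5,"s38")
E
```

```text
t: 25.48
position: [0.4353, 0.2369, 0.0793]
ee_rot: [0.412, -0.575, 0.412, 0.575]
force: [0.6, -0.3, -0.9]
opening: 0.0588
cup rel TCP-.0097e, foot z 0.04765620776574761
side 18.5 centre off @30mm 0.45 mm lean -1.98 deg  yaw err 2.21 deg n 181 rms 2.76
twin rel (.4271,.2333)
side 18.5 centre off @30mm 0.19 mm lean -0.42 deg  yaw err 0.35 deg n 129 rms 2.10
t 25.53 pos [0.4355 0.2371 0.0797] jawdeg 108.77 F [ 0.2431 -0.8237 -1.7572] open 0.0585 q6 -1.63
   dx -0.0887 dy -0.0010 dz -0.0018 spin 0.0030
cup rel TCP-.0097e, foot z 0.0478619465318542
side 18.5 centre off @30mm 0.83 mm lean -2.51 deg  yaw err 0.86 deg n 181 rms 2.73
twin rel (.4271,.2333)
side 18.5 centre off @30mm 0.70 mm lean -0.80 deg  yaw err 1.96 deg n 121 rms 1.99
t 25.58 pos [0.4356 0.2372 0.0799] jawdeg 108.78 F [ 0.6106  0.4492 -1.3503] open 0.0586 q6 -1.63
   dx -0.0883 dy -0.0008 dz -0.0019 spin 0.0031
lat rows 7 min/max med [-29.8037  28.3032] mid -0.53
lat rows 3 min/max med [-29.8037  27.3821] mid -0.34
```

View pics/s38.png

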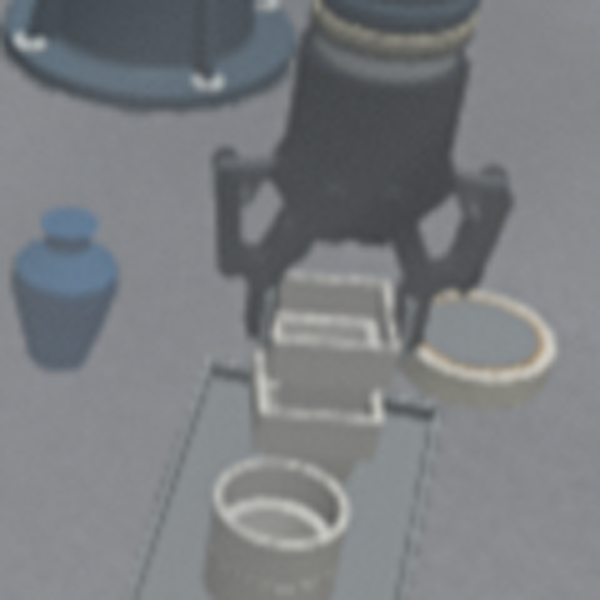

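```bash
python3 -m handwheel '[{"dx":0.004,"dy":-0.001,"dz":-0.002,"spin":0.002},{"dx":0.01,"dy":-0.001,"dz":-0.002,"spin":0.002},{"dx":0.016,"dy":-0.001,"dz":-0.002,"spin":0.002},{"dx":0.018,"dy":-0.001,"dz":-0.002,"spin":0.002},{"dx":0.018,"dy":-0.001,"dz":-0.002,"spin":0.002}]'; python3 - <<'E'
from h import *
go([.4363,.2364,.063],108.7)
E
```

```text
t: 26.0
position: [0.4357, 0.2362, 0.0702]
ee_rot: [0.412, -0.574, 0.413, 0.574]
force: [-0.2, -0.7, -1.4]
opening: 0.0584
t 26.0 pos [0.4357 0.2362 0.0702] jawdeg 108.6 F [-0.2195 -0.7268 -1.3858] open 0.0584 q6 -1.62
   dx 0.0144 dy -0.0012 dz -0.0000 spin -0.0011
```

```bash
python3 -m handwheel '[{"dx":0.003,"dy":-0.001,"dz":0,"spin":0},{"dx":0.006,"dy":-0.001,"dz":0,"spin":0},{"dx":0.008,"dy":-0.001,"dz":0,"spin":0},{"dx":0.008,"dy":-0.001,"dz":0,"spin":0}]'; python3 -m handwheel '[{"dx":0.002,"dy":0,"dz":0,"spin":0},{"dx":0.003,"dy":0,"dz":0,"spin":0},{"dx":0.003,"dy":0,"dz":0,"spin":0}]'
```

```text
t: 26.33
position: [0.4364, 0.2364, 0.0663]
ee_rot: [0.413, -0.574, 0.413, 0.574]
force: [-0.7, 0.4, -1.6]
opening: 0.0587
t: 26.58
position: [0.4364, 0.2364, 0.0649]
ee_rot: [0.413, -0.574, 0.413, 0.574]
force: [-0.5, -0.2, -1.3]
opening: 0.0581
```

```bash
python3 -m handwheel '[{"dx":0.001,"dy":0,"dz":0,"spin":0},{"dx":0.002,"dy":0,"dz":0,"spin":0},{"dx":0.003,"dy":0,"dz":0,"spin":0},{"dx":0.003,"dy":0,"dz":0,"spin":0}]'; python3 -m handwheel '[{"dx":0.001,"dy":0,"dz":0,"spin":0},{"dx":0.002,"dy":0,"dz":0,"spin":0},{"dx":0.002,"dy":0,"dz":0,"spin":0}]'
python3 - <<'E'
from h import *
im,P=sqlook("s39");crop(im,(380,150,460,230),7,"s39")
E
```

```text
t: 26.92
position: [0.4365, 0.2365, 0.0634]
ee_rot: [0.413, -0.574, 0.413, 0.574]
force: [0.4, -0.3, -0.8]
opening: 0.0584
t: 27.17
position: [0.4365, 0.2364, 0.0624]
ee_rot: [0.413, -0.574, 0.413, 0.574]
force: [-0.1, -0.2, -1.1]
opening: 0.0587
cup rel TCP-.0097e, foot z 0.030451998442203213
side 18.5 centre off @30mm 5.12 mm lean -13.32 deg  yaw err 0.01 deg n 150 rms 1.76
twin rel (.4271,.2333)
side 18.5 centre off @30mm 0.32 mm lean 0.68 deg  yaw err 1.70 deg n 119 rms 1.40
t 27.22 pos [0.4365 0.2365 0.0625] jawdeg 108.6 F [ 0.593   0.5876 -1.4471] open 0.0581 q6 -1.62
   dx -0.1231 dy 0.0004 dz 0.0000 spin 0.0011
```

View pics/s39.png

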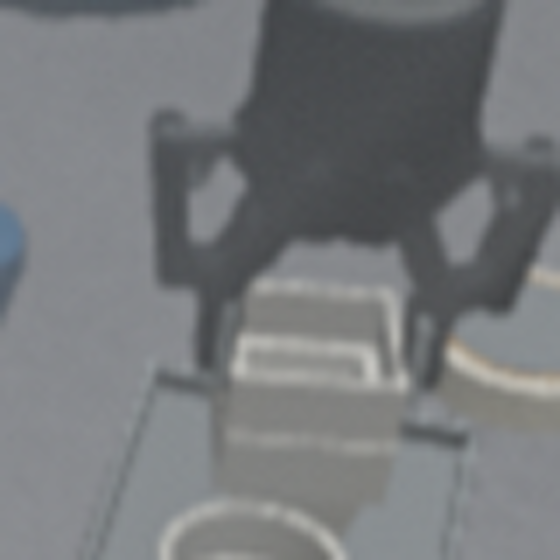

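```bash
python3 -m handwheel '[{"dx":0.001,"dy":0,"dz":0,"spin":0},{"dx":0.002,"dy":0,"dz":0,"spin":0},{"dx":0.002,"dy":0,"dz":0,"spin":0}]'; python3 -m handwheel '[{"dx":0.001,"dy":0,"dz":0,"spin":0},{"dx":0.002,"dy":0,"dz":0,"spin":0},{"dx":0.002,"dy":0,"dz":0,"spin":0}]'
```

```text
t: 27.47
position: [0.4362, 0.2363, 0.0619]
ee_rot: [0.412, -0.574, 0.413, 0.574]
force: [-1.2, -0.9, 5.4]
opening: 0.0587
t: 27.72
position: [0.4364, 0.2363, 0.0616]
ee_rot: [-0.412, 0.574, -0.413, -0.574]
force: [-0.8, -0.9, 10.0]
opening: 0.0584
```

```bash
python3 -m handwheel '[{"dx":0,"dy":0,"dz":0,"spin":0},{"dx":0,"dy":0,"dz":0,"spin":0},{"dx":0,"dy":0,"dz":0,"spin":0},{"dx":0,"dy":0,"dz":0,"spin":0}]' 0.8
python3 - <<'E'
from h import *
im,P=sqlook("s40");crop(im,(380,150,460,230),7,"s40")
sqfit(P,im,[.4271,.2333],18.5,.031,.038)
e=np.array([.948,.317]);d=P[...,:2]-[.4271,.2333]
m=(np.hypot(d[...,0],d[...,1])<.045)&(im.min(2)>120)&(P[...,2]>.085)&(P[...,2]<.105);q=P[m]
A=np.c_[q[:,:2]-[.4271,.2333],np.ones(len(q))];k=np.linalg.lstsq(A,q[:,2],rcond=None)[0];print(len(q),k)
E
```

```text
t: 28.05
position: [0.4366, 0.2365, 0.0604]
ee_rot: [-0.413, 0.574, -0.413, -0.574]
force: [1.3, -0.2, 0.8]
opening: 0.0768
cup rel TCP-.0097e, foot z 0.028310758793245572
side 18.5 centre off @30mm 5.27 mm lean -12.59 deg  yaw err 0.32 deg n 148 rms 1.85
twin rel (.4271,.2333)
side 18.5 centre off @30mm 0.33 mm lean 0.18 deg  yaw err 0.48 deg n 123 rms 1.24
t 28.1 pos [0.4365 0.2365 0.0603] jawdeg 108.6 F [0.0119 0.9355 0.0691] open 0.0768 q6 -1.62
   dx -0.1274 dy 0.0005 dz 0.0000 spin 0.0011
side 18.5 centre off @30mm 0.52 mm lean 0.95 deg  yaw err 0.51 deg n 89 rms 1.47
213 [-0.0057  0.0067  0.0911]
```

View pics/s40.png

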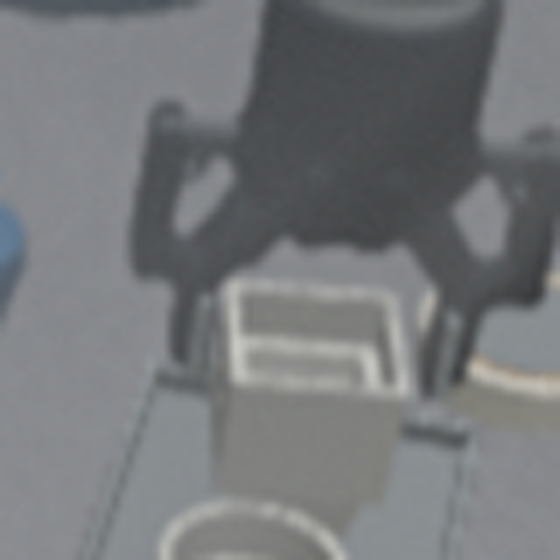

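```bash
python3 -m handwheel '[{"dx":-0.04,"dy":0,"dz":0,"spin":0},{"dx":-0.1,"dy":0,"dz":0,"spin":0},{"dx":-0.18,"dy":0,"dz":0,"spin":0},{"dx":-0.28,"dy":0,"dz":0,"spin":0},{"dx":-0.32,"dy":0,"dz":0,"spin":0},{"dx":-0.32,"dy":0,"dz":0,"spin":0}]' 1
python3 - <<'E'
from h import *
go([.22,.55,.22])
E
```

```text
t: 28.6
position: [0.4405, 0.2378, 0.2264]
ee_rot: [-0.416, 0.577, -0.409, -0.571]
force: [1.2, 0.6, 0.5]
opening: 0.0852
t 28.6 pos [0.4405 0.2378 0.2264] jawdeg 108.62 F [1.1629 0.6289 0.4923] open 0.0852 q6 -1.62
   dx 0.0094 dy 0.2186 dz 0.7326 spin 0.0000
```

```bash
python3 -m handwheel '[{"dx":0,"dy":0.02,"dz":0.08,"spin":0},{"dx":0,"dy":0.04,"dz":0.16,"spin":0},{"dx":0,"dy":0.07,"dz":0.24,"spin":0},{"dx":0,"dy":0.09,"dz":0.32,"spin":0},{"dx":0,"dy":0.12,"dz":0.4,"spin":0},{"dx":0,"dy":0.14,"dz":0.48,"spin":0},{"dx":0,"dy":0.17,"dz":0.56,"spin":0},{"dx":0,"dy":0.19,"dz":0.64,"spin":0},{"dx":0,"dy":0.21,"dz":0.7,"spin":0},{"dx":0,"dy":0.21,"dz":0.72,"spin":0},{"dx":0,"dy":0.21,"dz":0.72,"spin":0},{"dx":0,"dy":0.21,"dz":0.72,"spin":0}]'
python3 - <<'E'
from h import *
a=np.load("top0.npz");im,d=viewer.get_image("top");P=pts("top",d);s,ds=viewer.get_image("scene")
cv2.imwrite("pics/topF.png",im);cv2.imwrite("pics/sceneF.png",s)
for n,c,r in(("round",(.557,.2465),.036),("square",(.4271,.232),.046)):
    q=P.reshape(-1,3);q=q[(np.hypot(q[:,0]-c[0],q[:,1]-c[1])<r)&(q[:,2]>.085)]
    A=np.c_[q[:,:2]-c,np.ones(len(q))];k=np.linalg.lstsq(A,q[:,2],rcond=None)[0]
    print(n,len(q),"rim z",k[2],"tilt deg",np.degrees(k[:2]),cv2.minAreaRect((q[:,:2]*1000).astype(np.float32)))
Ps=pts("scene",ds);print("round base");axis(Ps,s,[.5565,.2485],.005,.01,.058);print("square base");sqfit(Ps,s,[.4271,.2333],18.5,.005);lat(Ps,s,[.4271,.2333],18.5,.005)
print(ctrl.get_state()["t"])
E
```

```text
t: 29.6
position: [0.2219, 0.5434, 0.2194]
ee_rot: [-0.411, 0.575, -0.413, -0.574]
force: [-0.1, 0.4, 0.0]
opening: 0.0853
round 122 rim z 0.0923211985865536 tilt deg [-0.3547  0.961 ] ((556.8209838867188, 246.21434020996094), (58.770572662353516, 58.946895599365234), 8.27495288848877)
square 166 rim z 0.09273295860219857 tilt deg [ 0.3565 -0.5745] ((427.68896484375, 231.9485626220703), (61.23073959350586, 61.218955993652344), 17.968120574951172)
round base
axis@30mm [0.5565 0.2485] lean deg x,y [ 0.1818 -0.3309] n 227 rms 0.0009683688592966034 foot [0.5564 0.2487]
square base
side 18.5 centre off @30mm 0.35 mm lean 0.39 deg  yaw err -1.79 deg n 123 rms 1.38
lat rows 7 min/max med [-29.5636  28.1722] mid -0.61
lat rows 2 min/max med [-29.2036  26.5216] mid -1.34
29.7
```

View pics/topF.png

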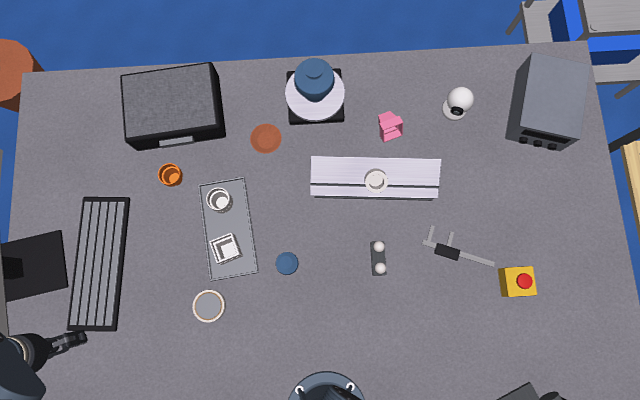

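View pics/sceneF.png

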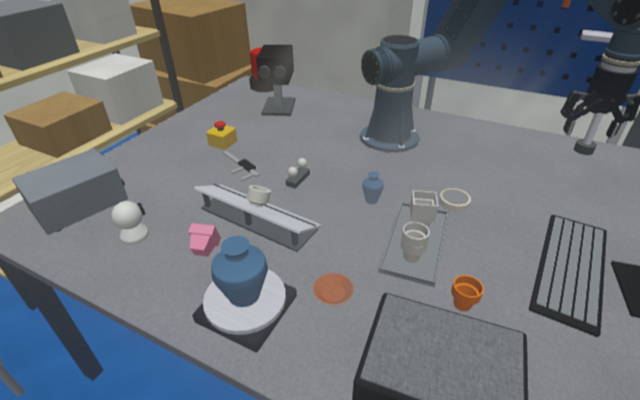

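The top view shows both cups nested, the round one at (219,201) and the square one at (226,248). The straight cup is still at (376,181), and everything else is where it was. I'm handing the job in.

```bash
python3 -c "
from rig import ctrl
print(ctrl.sign_off())"
```

```text
the job is handed in; nothing more can be done
None
```

Both cups are nested upright and fully home in their own twins, and I handed the job in at about 29.7 s of the 61 s allowed.

**How it was done:** The tool can only point straight down, so I gripped each leaning cup by the collar. I then turned it upright in the jaws by pressing its foot on bare table and dragging it, and lowered it into its twin, watching the wrist force, before letting go.

**Last checks:**
- **Rims:** both stand at 92–93 mm, where 93 mm means fully home, and both are level to within about 1°.
- **Twins:** both stand where they started, to within about 0.5 mm for the round and 1 mm for the square.
- **Other things:** by eye in the last pictures, the straight cup, the bystanders and the look-alikes have not moved.

**What went wrong or disagreed:**
- **First try with the round cup:** it still leaned about 3°, caught on the twin's inner ledge at about 20 N and shifted or tipped the twin by about 5 mm. I lifted off, the twin came back to its place, and I straightened the cup and tried again. The second insertion met no force until the collar touched.
- **Small drop at release:** the round cup was still leaning 1–2° when I let go, so one side of it settled by 1–2 mm.
- **Height reading:** in the pictures the fingertips stood more than 20 mm higher than the reported tool position implied, so I set the grasp heights from the pictures.
- **Square twin's angle:** one of the last readings was 1.8° off, within that measurement's scatter.

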